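# Load the practice posts by length, then release the catch and hold the clamp lever

### The arm

A 6-joint arm with a two-finger parallel gripper is mounted at the origin on the work surface; the furniture and walls round the work are solid. World frame = base frame: x ahead of the robot, y to its left, z up, the work surface at z = 0. Lengths are in m, angles in degrees, forces in N, time in s.
With the tool pointing down it reaches from about 0.375 to 0.9 m from the base axis. Payload 3.1 kg.
Tool frame: the origin (TCP) lies at the very end of the fingers, on their centre line; the grasp point (between the pads) lies 19 mm behind it (bot.grip_point_offset is the distance from the TCP to the grasp point, in m); z points along the fingers, x is the direction in which the jaws open and shut, and the axes are right-handed (so a half turn about z gives the same grasp; the last joint's range is limited). The gripper opens to 87 mm and grips with 3 to 60 N. Pads are 19 mm wide; open, the fingers measure 117 mm over their backs; the gripper's body (75 mm by 190 mm) begins 51 mm behind the grasp point.
Start: joints at [-76.519, 30.224, 82.088, -0, 67.689, -10.227], TCP at [0.251, -0.572, 0.223] pointing down, gripper open.
Joint ranges: [-176.69, 176.69], [-43.24, 126.21], [12.49, 139.97], [-82, 262], [0, 151.66], [-163.58, 163.58]. Speed limits (degrees/s): [159.86, 159.86, 180, 180, 180, 180].

### API

Orientations are given as a 3x3 rotation matrix whose columns are the frame's x, y, z axes.
In Python, from rig import bot, capture, recognise, place_of gives the robot as it stands.
- The arm moves only by the tool send_rows, never from a script. Its argument "motion" is a list of rows, each a list of 2 entries, a list of its own where there are three numbers: the shift along the tool's x, y, z in mm, then the turn about the tool's z in rad. A call has exactly 5 rows; each row shifts and turns the pose as measured when the row begins, along the tool's axes as they then stand; what a row does not reach is not made up. A row lasts 1/12 s, in which the tool goes at most 41.7 mm and 7.16 degrees, less where a joint would pass 70% of its speed; a pose out of reach is approached as far as the arm can. A call with a gripper value outside its range is refused whole. "gripper" is the closure, from 0 (fully open) to 1 (shut), set as the call begins (left out, the last holds). The fingers move at their own pace and stop on an object; the grip force is fixed at half the most. Time passes only in rows, so rows that do not move let the fingers close, or fill a call up. It gives the time, the measured TCP pose, the force and the opening at its end, in the units of the state.
- bot.read_state(): the state, without advancing time (a new reading comes with each control period).
- capture(name): name is "scene" or "top" or "wrist"; returns a dict with "image" (480x640x3 uint8, blue, green, red), "fx", "fy", "cx", "cy" (pixels), "rvec" (rotation vector, rad) and "tvec" (3), from world to camera coordinates, as OpenCV has them. Camera axes: x right, y down, z forward; pixel columns grow to the right and rows downward; lengths in m; the calibration is good to about 2 mm. A picture is of the moment at which its call begins. There is no depth.
- bot.hand_in(): hands the job in, once; it reports no verdict.
Trained networks look in the newest picture that a camera, given by its name, has taken for a name from the list of things; names that differ only in an ending like _2 or _b are one class to them, and where a whole thing is asked for, a point or a joint stands for the part that bears it (a point fixed in the world has none). Each returns a list of dicts, best first, with "p" (0 to 1); they miss things now and then, are a little off and sometimes report something else, mostly with a low value. They report only what shows in the picture. A call takes as long as a camera call. They do not tell look-alikes from the thing itself.
- recognise(camera, target): "xy" ([column, row] in pixels, amid what is visible of it).
- place_of(camera, target): "xy" ([column, row] in pixels: a listed point, or the origin of a listed thing).
The state is a dict: "time_s": time; "joint_positions": joint angles; "qvel": joint speeds; "tau": joint torques, N m; "position": TCP position; "tcp_rot": TCP orientation; "force": force on the tool from outside, world axes, zero at the start; "moment": the same for the moment, N m; "opening": opening from 0.0 (shut) to 1.0 (fully open).
Only numpy, scipy, OpenCV 4.12 (cv2) and the standard library are available. Lean on these libraries where they do the work, as an engineer would, in place of code of your own. Each camera call takes 0.05 s, during which the arm holds its last target.

### The job

Stand the loose short practice post in the free pocket of the clamp stand's front row, next to the other short one, and the loose long one in the free pocket of the rear row, next to the other long one, and let go of them. Only then flip the safety catch fully over, outwards, away from the lever, pull the lever towards the robot as far as it goes and keep holding it there: the program finishes while the gripper holds the lever fully pulled against its spring. Leave the two posts already seated in their pockets and the jars on the table where they are.

Things in the scene. Friction and masses are not known exactly. Their poses are not given: they have to be found in the camera images.
- stand: Clamp stand, fixed: white base 180 (x) x 300 (y) x 12 mm, origin on the table under its centre, front -x (to the robot, turned up to 0.25 rad). On the +y half a grey block, top z = 40 mm, with four 22 mm round pockets, floor z = 18: front row x = -33, rear row x = 33; y = 49 filled (short in front, long in rear), y = 107 free. Lever and catch on the -y half.
- pocket_front_free (a point): Floor centre of the free front-row pocket (short post), 22 mm under the block's top. A thin frame on the block (top at stand z = 46 mm) slides 9 mm to -x as the lever is pulled and stays clear of seated posts.
- pocket_rear_free (a point): Centre of the floor of the free pocket in the rear row (long post); the block's top is 22 mm above it.
- short_loose_mid (a point): Loose short practice post: upright round wooden fingertip-shaped peg, 18 mm in diameter, 70 mm long, rounded top, 30 g, standing on the table left of the stand; this point is its centre, half-way up. z along the post. A thin white nail is set in one side near the top; which way it faces does not matter.
- long_loose_mid (a point): Loose long practice post: the same but 95 mm long, 41 g; this point is its centre, half-way up.
- short_seated_mid (a point): Centre of the short post (70 mm) that already stands in the front row.
- long_seated_mid (a point): Centre of the long post (95 mm) that already stands in the rear row.
- bail_grip (a point): Middle of the lever's crossbar: black bar 16 mm thick, along the stand's y, 75 mm free between its two arms. It turns at 140 mm radius about a y axis at stand (30, -70, 35) mm; at rest it leans 0.45 rad to +x (bar at x = 91, z = 161), fully pulled 0.60 rad to -x (x = -49, z = 151). Can be pinched from above; it turns in the grip.
- bail (a joint): Angle of the lever, rad: 0 at rest (leaning back), grows as it is pulled to the stand's -x, stop at 1.05. A spring pulls it back to 0: about 2 N at the bar at the start, 7 N at the stop. The catch blocks it near 0 until it is flipped.
- catch_tab (a point): Head of the catch's dark thumb tab: 26 mm wide (stand's x), 8 mm thick (y), 12 mm round head here, 50 mm from the shaft. The shaft lies along x at stand y = -135, z = 75 mm; tab at x = -35, upright when on (head z = 125). Its +y side is free for 45 mm above z = 15. Behind it on the shaft a short pawl blocks the lever's right arm.
- catch (a joint): Angle of the catch, rad: 0 on (tab upright), grows as the tab is flipped outwards to the stand's -y, stop at 1.35. It stays where it is left (friction, about 1.5 N at the tab); the lever is free above about 0.9.
- pigment: Bystander: small pigment jar 32 mm across, 23 mm high; origin at the centre of its underside.
- powder: Bystander: clear open jar 52 mm across, 45 mm high; origin at the centre of its underside.
Mind the look-alikes: they are no part of the job. Leave any purple look-alike of the part that bears long_loose_mid alone.

How it is judged:
By the outcome, as a careful person would: the job done as asked, in the order asked, and still so for the second after the job is handed in, while the arm keeps its last pose, push and grip.
It also fails if it takes over 72 s, if anything falls off the work surface, if the arm or the gripper's body presses on something with over 40 N, if the wrist force passes 120 N, or if a joint passes its speed limit or range.

## Working session

There is one attempt and no reset: what is moved stays moved. The work goes in short steps, Python scripts to look and compute and a tool call to move; the robot and the scene stay as the last step left them, time stands still between calls to the robot, and variables do not carry over. Pictures are saved under pics/ and viewed, and the job is handed in when it is done.

Besides the shell and the picture viewer there is one more tool, called after "Emit:" by a JSON object that holds its "name" and its "arguments". send_rows: Moves the arm, as the interface text tells. Its arguments: {"type":"object","properties":{"motion":{"type":"array","items":{"type":"array"}},"gripper":{"type":"number"}},"required":["motion"]}

```bash
ls; mkdir -p pics; python3 - <<'E'
from rig import bot,capture,recognise,place_of
import cv2,numpy as np
s=bot.read_state();print(s['time_s'],s['position'],s['opening'],bot.grip_point_offset);print(np.round(s['tcp_rot'],3))
for c in ['scene','top','wrist']:
    d=capture(c);cv2.imwrite(f'pics/{c}0.png',d['image'])
    R=cv2.Rodrigues(np.array(d['rvec']))[0];print(c,d['fx'],d['cx'],d['cy'],(-R.T@np.array(d['tvec']).ravel()).round(3))
    for t in ['pocket_front_free','pocket_rear_free','short_loose_mid','long_loose_mid','short_seated_mid','long_seated_mid','bail_grip','catch_tab','stand','pigment','powder']:
        print(t,[(np.round(q['xy']).tolist(),round(q['p'],2)) for q in place_of(c,t)][:5])
print(bot.read_state()['time_s'])
E
```

```text
pics
0.0 [ 0.2511518  -0.57152551  0.22156794] 1.0025320592221736 0.0187
[[ 0.402 -0.916 -0.001]
 [-0.916 -0.402  0.002]
 [-0.002 -0.    -1.   ]]
scene 541.1520466205499 315.78556970283273 241.93176788743378 [0.116 0.505 0.801]
pocket_front_free [([355.0, 288.0], 0.91)]
pocket_rear_free [([319.0, 277.0], 0.77)]
short_loose_mid [([256.0, 390.0], 0.77)]
long_loose_mid [([336.0, 342.0], 0.7), ([292.0, 359.0], 0.59)]
short_seated_mid [([367.0, 257.0], 0.77)]
long_seated_mid [([338.0, 236.0], 0.65)]
bail_grip [([344.0, 151.0], 0.62)]
catch_tab [([417.0, 166.0], 0.97)]
stand [([361.0, 249.0], 0.84)]
pigment [([318.0, 410.0], 0.95), ([362.0, 251.0], 0.6)]
powder [([208.0, 349.0], 0.82)]
top 576.6323909823881 310.9660784443917 239.48564841535148 [0.435 0.061 1.295]
pocket_front_free [([318.0, 263.0], 0.96)]
pocket_rear_free [([311.0, 236.0], 0.92)]
short_loose_mid [([203.0, 273.0], 0.68)]
long_loose_mid [([347.0, 262.0], 0.68), ([242.0, 278.0], 0.46), ([266.0, 294.0], 0.46)]
short_seated_mid [([345.0, 263.0], 0.65)]
long_seated_mid [([342.0, 230.0], 0.49)]
bail_grip [([398.0, 185.0], 0.92), ([312.0, 236.0], 0.51), ([343.0, 229.0], 0.18)]
catch_tab [([438.0, 242.0], 0.7), ([203.0, 274.0], 0.24)]
stand [([365.0, 242.0], 0.85), ([342.0, 230.0], 0.21)]
pigment [([228.0, 312.0], 0.67), ([243.0, 279.0], 0.28)]
powder [([209.0, 217.0], 0.65)]
wrist 364.87938219715517 316.3345033788584 245.20144233365488 [ 0.314 -0.546  0.385]
pocket_front_free []
pocket_rear_free []
short_loose_mid []
long_loose_mid []
short_seated_mid []
long_seated_mid []
bail_grip []
catch_tab []
stand []
pigment []
powder []
1.8
```

View pics/scene0.png

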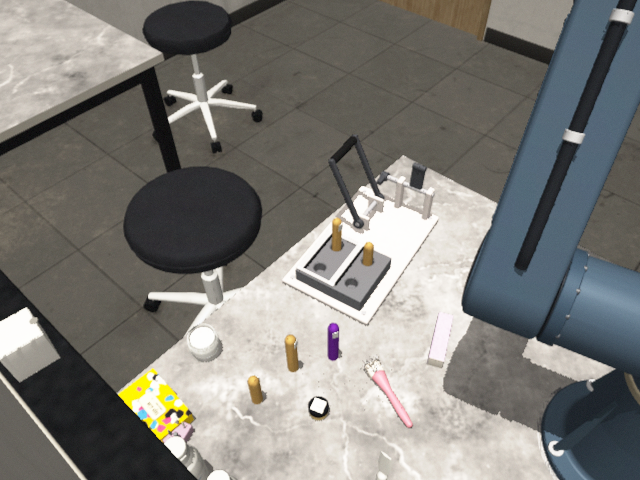

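View pics/top0.png

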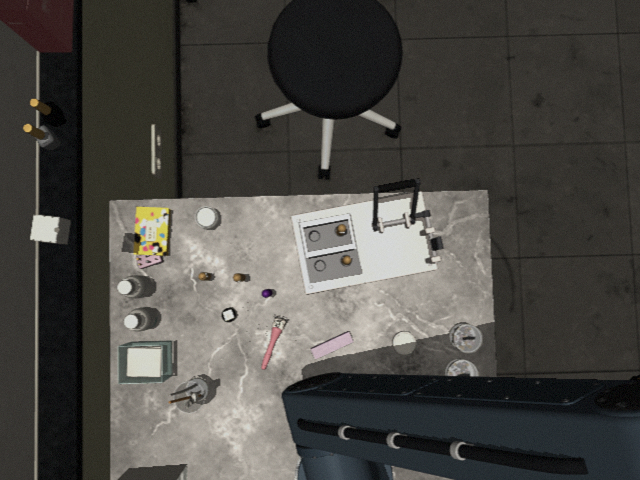

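```bash
cat > h.py <<'E'
from rig import bot,capture,recognise,place_of
import cv2,numpy as np
from scipy.optimize import least_squares
def proj(d,X):
    return cv2.projectPoints(np.atleast_2d(np.array(X,float)),np.array(d['rvec'],float),np.array(d['tvec'],float),np.array([[d['fx'],0,d['cx']],[0,d['fy'],d['cy']],[0,0,1.]]),None)[0].reshape(-1,2)
def ray(d,uv,z):
    R=cv2.Rodrigues(np.array(d['rvec'],float))[0];t=np.array(d['tvec'],float).ravel()
    v=R.T@np.array([(uv[0]-d['cx'])/d['fx'],(uv[1]-d['cy'])/d['fy'],1]);c=-R.T@t
    return c+v*(z-c[2])/v[2]
def st():
    s=bot.read_state();R=np.array(s['tcp_rot']);return s,np.array(s['position']),R
def rel(target,yawx=None):
    """shift in tool axes (mm) from present TCP to target TCP"""
    s,p,R=st();print('t',round(s['time_s'],2),'p',p.round(4),'open',round(s['opening'],3),'F',np.round(s['force'],1))
    print('tool shift mm',(R.T@(np.array(target)-p)*1000).round(1))
    if yawx is not None:
        a=np.array([np.cos(yawx),np.sin(yawx),0]);a=R.T@a;th=np.arctan2(a[1],a[0]);th=(th+np.pi/2)%np.pi-np.pi/2;print('turn rad',round(th,3))
    print('joints',np.round(s['joint_positions'],1))
E
python3 - <<'E'
from h import *
S=capture('scene');T=capture('top')
import pickle;pickle.dump((S,T),open('cams.pkl','wb'))
M=lambda p,X:np.array([[np.cos(p[2]),-np.sin(p[2])],[np.sin(p[2]),np.cos(p[2])]])@np.array(X[:2])+p[:2]
pts={'pf':((-.033,.107,.018),(355,288),(318,263)),'pr':((.033,.107,.018),(319,277),(311,236)),
'ss':((-.033,.049,.053),(367,257),(345,263)),'ls':((.033,.049,.0655),(338,236),(342,230)),
'bail':((.091,-.07,.161),(344,151),(398,185)),'catch':((-.035,-.135,.125),(417,166),(438,242)),'st':((0,0,0),(361,249),(365,242))}
def res(p):
    r=[]
    for X,a,b in pts.values():
        W=[*M(p,X),X[2]]
        r+=[*(proj(S,W)[0]-a),*(proj(T,W)[0]-b)]
    return np.array(r)
f=least_squares(res,[.5,-.05,0.1],loss='soft_l1',f_scale=2)
print(f.x);print(res(f.x).reshape(-1,4).round(1))
for k,(X,_,_) in pts.items(): print(k,M(f.x,X).round(4),X[2])
for n,z,a,b in [('short',.035,(256,390),(203,273)),('long',.0475,(292,356),(242,278)),('purple',.0475,(334,342),(266,294)),('pigm',.01,(318,410),(228,312)),('powder',0,(208,349),(209,217))]:
    print(n,ray(S,a,z).round(4),ray(T,b,z).round(4))
# zooms
for nm,d,(u,v,w,h) in [('s',S,(280,130,160,200)),('t',T,(190,170,260,130))]:
    im=d['image'][v:v+h,u:u+w];cv2.imwrite(f'pics/z{nm}.png',cv2.resize(im,None,fx=3,fy=3,interpolation=cv2.INTER_CUBIC))
E
```

```text
[ 0.51569009 -0.0604944   0.1658204 ]
[[-3.5  1.4  1.7  2.3]
 [ 1.2 -2.7  3.   0.1]
 [ 1.1 -1.3  1.4 -3.3]
 [-1.3  0.9 -1.3 -0.8]
 [-0.8 -1.1 -1.6 -0. ]
 [ 0.8  2.  -0.4  0.1]
 [ 2.8  1.  -1.6 -0.1]]
pf [0.4655 0.0396] 0.018
pr [0.5306 0.0505] 0.018
ss [ 0.4751 -0.0176] 0.053
ls [ 0.5401 -0.0067] 0.0655
bail [ 0.617  -0.1145] 0.161
catch [ 0.5035 -0.1994] 0.125
st [ 0.5157 -0.0605] 0
short [0.4472 0.2925 0.035 ] [0.4553 0.2948 0.035 ]
long [0.4406 0.2186 0.0475] [0.442  0.2086 0.0475]
purple [0.4074 0.156  0.0475] [0.4062 0.1576 0.0475]
pigm [0.3627 0.2457 0.01  ] [0.368  0.2454 0.01  ]
powder [0.5772 0.2844 0.    ] [0.5816 0.2859 0.    ]
```

View pics/zt.png

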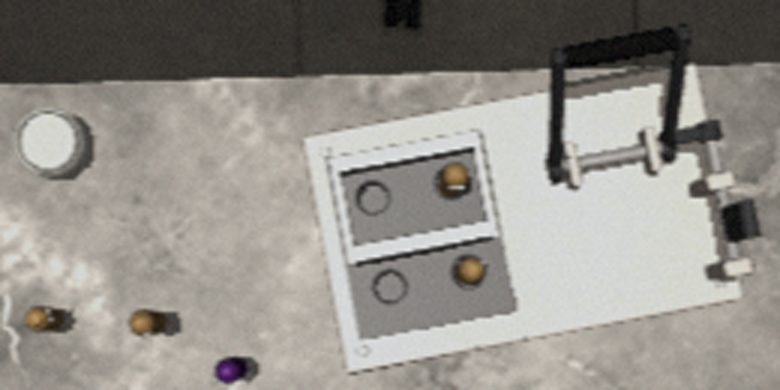

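View pics/zs.png

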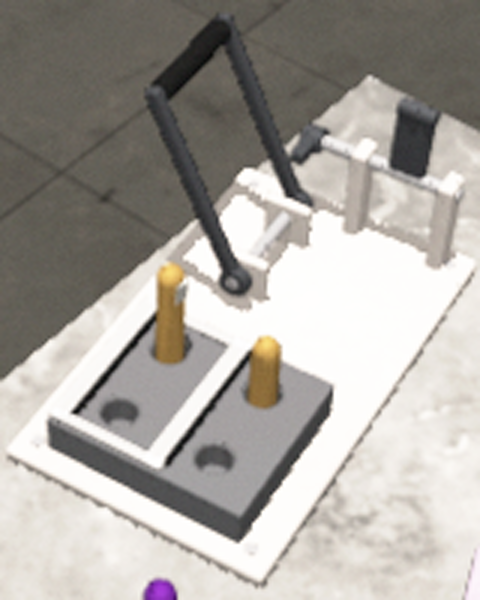

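```bash
python3 - <<'E'
from h import *
import pickle
S,T=pickle.load(open('cams.pkl','rb'))
z=lambda a,o:(a[0]/3+o[0]-.33,a[1]/3+o[1]-.33)
so=(280,130);to=(190,170)
P=[((-.033,.107,.04),(214,459),(390,287)),((.033,.107,.04),(119,412),(373,198)),
((-.033,.049,.079),(265,347),(470,268)),((.033,.049,.104),(170,274),(456,175)),
((-.09,.15,.012),(262,585),(348,371)),((.09,.15,.012),(8,457),(305,138)),((-.09,-.15,.012),(475,262),(739,297)),((.09,-.15,.012),(370,77),(697,66)),
((.091,-.07,.161),(190,58),(621,44)),((-.035,-.135,.125),(417,108),(742,217))]
M=lambda p,X:np.array([[np.cos(p[2]),-np.sin(p[2])],[np.sin(p[2]),np.cos(p[2])]])@np.array(X[:2])+p[:2]
for use in ('both','S','T'):
    def res(p,full=False):
        r=[]
        for X,a,b in P:
            W=[*M(p,X),X[2]]
            if use!='T' or full:r+=[*(proj(S,W)[0]-z(a,so))]
            if use!='S' or full:r+=[*(proj(T,W)[0]-z(b,to))]
        return np.array(r)
    f=least_squares(res,[.5,-.05,0.1],loss='soft_l1',f_scale=1)
    print(use,f.x.round(4));print(res(f.x,True).reshape(-1,4).round(1).tolist())
    print([M(f.x,X).round(4).tolist() for X,_,_ in P[:2]])
im=S['image'][310:430,180:370];cv2.imwrite('pics/zp.png',cv2.resize(im,None,fx=4,fy=4,interpolation=cv2.INTER_CUBIC))
print('short',ray(T,z((40,318),to),.061),'long',ray(T,z((143,321),to),.086))
E
```

```text
both [ 0.5156 -0.0601  0.1597]
[[0.4, -0.6, -0.1, -0.5], [0.4, -0.3, -0.1, -0.6], [0.6, 1.0, 0.6, 0.2], [0.4, 1.4, -0.1, -0.5], [0.0, -1.8, -0.5, 0.7], [-1.1, -3.0, -1.2, -1.0], [1.3, -0.8, 1.7, 0.1], [-41.5, 29.4, -0.4, -1.8], [0.5, 0.9, -0.2, 0.9], [-0.6, 2.6, 0.3, 0.5]]
[[0.466, 0.0403], [0.5311, 0.0508]]
S [ 0.5159 -0.0602  0.1595]
[[0.3, -0.7, -0.1, -0.7], [0.3, -0.4, -0.1, -0.7], [0.4, 0.9, 0.6, 0.1], [0.3, 1.3, -0.0, -0.6], [-0.1, -1.9, -0.5, 0.6], [-1.2, -3.1, -1.1, -1.2], [1.2, -0.9, 1.8, 0.0], [-41.5, 29.3, -0.4, -1.9], [0.4, 0.8, -0.1, 0.7], [-0.7, 2.6, 0.4, 0.4]]
[[0.4663, 0.0402], [0.5314, 0.0507]]
T [ 0.5153 -0.0602  0.1606]
[[0.6, -0.6, -0.0, -0.4], [0.6, -0.2, -0.1, -0.4], [0.7, 1.1, 0.6, 0.4], [0.5, 1.5, -0.0, -0.3], [0.3, -1.7, -0.5, 0.9], [-0.9, -2.9, -1.1, -0.8], [1.3, -0.8, 1.8, 0.2], [-41.4, 29.4, -0.4, -1.7], [0.6, 0.9, -0.2, 1.0], [-0.5, 2.6, 0.4, 0.6]]
[[0.4656, 0.0401], [0.5308, 0.0507]]
short [0.44917041 0.2900764  0.061     ] long [0.44480766 0.21370969 0.086     ]
```

View pics/zp.png

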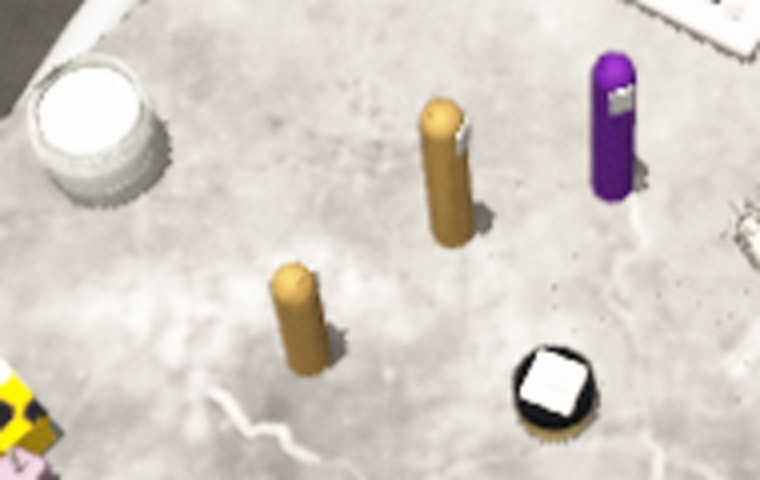

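```bash
python3 - <<'E'
from h import *
import pickle
S,T=pickle.load(open('cams.pkl','rb'))
print(ray(S,(253.5,381),.061),ray(S,(290.5,339.7),.086))
rel((.445,-.15,.223),.16)
E
```

```text
[0.44921101 0.29206281 0.061     ] [0.44503565 0.21436348 0.086     ]
t 1.9 p [ 0.2513 -0.5722  0.2225] open 0.999 F [0.2 0.2 0.8]
tool shift mm [-308.7 -347.1   -0.4]
turn rad -1.317
joints [-76.5  30.2  82.1   0.   67.7 -10.2]
```

Emit:
{"name": "send_rows", "arguments": {"motion": [[[0,0,0],-0.12],[[0,0,0],-0.12],[[0,0,0],-0.12],[[0,0,0],-0.12],[[0,0,0],-0.12]]}}

```text
time_s: 2.32
position: [0.2514, -0.5722, 0.2226]
tcp_rot: [[0.861, -0.509, 0.0], [-0.509, -0.861, -0.0], [0.0, -0.0, -1.0]]
force: [-0.8, -0.5, -0.0]
opening: 1.002
```

Emit:
{"name": "send_rows", "arguments": {"motion": [[[0,0,0],-0.12],[[0,0,0],-0.12],[[0,0,0],-0.12],[[0,0,0],-0.12],[[0,0,0],-0.12]]}}

```text
time_s: 2.73
position: [0.2514, -0.5722, 0.2226]
tcp_rot: [[0.996, 0.091, 0.0], [0.091, -0.996, 0.0], [0.0, -0.0, -1.0]]
force: [0.2, 0.1, 0.7]
opening: 1.003
```

```bash
python3 - <<'E'
from h import *
rel((.445,-.15,.223),.16)
E
```

```text
t 2.73 p [ 0.2514 -0.5722  0.2226] open 1.003 F [0.2 0.1 0.7]
tool shift mm [ 2.311e+02 -4.029e+02 -4.000e-01]
turn rad -0.069
joints [-76.5  30.2  82.1   0.   67.7 -81.7]
```

Emit:
{"name": "send_rows", "arguments": {"motion": [[[0,0,0],-0.069],[[20,-34,0],0],[[20,-34,0],0],[[20,-34,0],0],[[20,-34,0],0]]}}

```text
time_s: 3.15
position: [0.3065, -0.4312, 0.2214]
tcp_rot: [[0.988, 0.157, 0.002], [0.157, -0.988, -0.011], [-0.0, 0.011, -1.0]]
force: [0.2, -0.5, -0.8]
opening: 1.003
```

Emit:
{"name": "send_rows", "arguments": {"motion": [[[16,-36,0],0],[[16,-36,0],0],[[16,-36,0],0],[[12,-38,0],0],[[10,-38,0],0]]}}

```text
time_s: 3.57
position: [0.3496, -0.2315, 0.22]
tcp_rot: [[0.988, 0.154, 0.006], [0.154, -0.988, -0.015], [0.004, 0.016, -1.0]]
force: [0.3, -0.2, 0.1]
opening: 1.002
```

```bash
python3 - <<'E'
from h import *
rel((.445,.214,.20),.16)
E
```

```text
t 3.57 p [ 0.3496 -0.2315  0.22  ] open 1.002 F [ 0.3 -0.2  0.1]
tool shift mm [ 162.8 -425.7   13.9]
turn rad -0.005
joints [-48.6  14.3 110.8  -0.4  54.  -57.3]
```

Emit:
{"name": "send_rows", "arguments": {"motion": [[[25,-32,0],0],[[25,-32,0],0],[[22,-34,0],0],[[18,-36,0],0],[[16,-36,0],0]]}}

```text
time_s: 3.98
position: [0.4288, -0.0396, 0.2195]
tcp_rot: [[0.989, 0.15, 0.01], [0.15, -0.989, -0.016], [0.007, 0.018, -1.0]]
force: [1.0, -1.1, -0.2]
opening: 0.998
```

Emit:
{"name": "send_rows", "arguments": {"motion": [[[12,-38,0],0],[[10,-38,0],0],[[8,-38,0],0],[[8,-38,0],0],[[8,-38,0],0]]}}

```text
time_s: 4.4
position: [0.4494, 0.165, 0.2182]
tcp_rot: [[0.989, 0.15, 0.019], [0.15, -0.989, -0.017], [0.016, 0.02, -1.0]]
force: [0.9, -0.8, 0.1]
opening: 1.003
```

```bash
python3 - <<'E'
from h import *
rel((.445,.214,.20),.16)
E
```

```text
t 4.4 p [0.4494 0.165  0.2182] open 1.003 F [ 0.9 -0.8  0.1]
tool shift mm [  2.7 -49.4  17.3]
turn rad -0.01
joints [  7.5  19.1 103.3  -1.3  56.7  -0.4]
```

Emit:
{"name": "send_rows", "arguments": {"motion": [[[2,-20,0],-0.005],[[1,-20,0],-0.005],[[0,-9,0],0],[[0,0,0],0],[[0,0,0],0]]}}

```text
time_s: 4.82
position: [0.4446, 0.2243, 0.2181]
tcp_rot: [[0.985, 0.172, 0.023], [0.172, -0.985, -0.015], [0.02, 0.018, -1.0]]
force: [0.5, -0.3, -0.3]
opening: 1.003
```

```bash
python3 - <<'E'
from h import *
import pickle
d=capture('wrist');cv2.imwrite('pics/w1.png',d['image']);pickle.dump(d,open('w1.pkl','wb'))
rel((.445,.214,.20),.16);print(st()[2].round(3))
print(proj(d,[[.449,.291,.061],[.449,.291,.0],[.445,.214,.086],[.445,.214,0]]))
E
```

```text
t 4.87 p [0.4446 0.2239 0.2181] open 1.002 F [-0.6 -1.  -0.1]
tool shift mm [-1.7  9.5 18.2]
turn rad 0.011
joints [ 14.6  20.5 100.9  -1.3  57.6   5.4]
[[ 0.985  0.171  0.023]
 [ 0.171 -0.985 -0.015]
 [ 0.02   0.018 -1.   ]]
[[330.38416157 150.16185909]
 [326.95523126 149.32098318]
 [310.64284845 243.77049213]
 [310.28193015 222.59459862]]
```

View pics/w1.png

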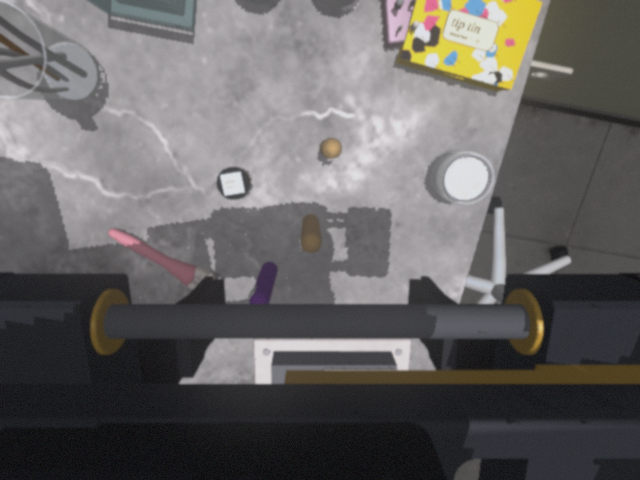

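```bash
python3 - <<'E'
from h import *
rel((.4448,.2140,.100));rel((.4448,.2140,.046))
E
```

```text
t 4.87 p [0.4446 0.2239 0.2181] open 1.002 F [-0.6 -1.  -0.1]
tool shift mm [ -3.9   7.6 118.2]
joints [ 14.6  20.5 100.9  -1.3  57.6   5.4]
t 4.87 p [0.4446 0.2239 0.2181] open 1.002 F [-0.6 -1.  -0.1]
tool shift mm [ -4.9   6.6 172.2]
joints [ 14.6  20.5 100.9  -1.3  57.6   5.4]
```

Emit:
{"name": "send_rows", "arguments": {"motion": [[[-2,4,30],0.01],[[-1,3,30],0],[[-1,0,30],0],[[0,0,25],0],[[0,0,5],0]]}}

```text
time_s: 5.28
position: [0.4516, 0.2085, 0.099]
tcp_rot: [[0.988, 0.152, 0.037], [0.152, -0.988, -0.013], [0.034, 0.019, -0.999]]
force: [-1.0, 0.5, 0.2]
opening: 1.004
```

```bash
python3 - <<'E'
from h import *
rel((.4448,.2140,.046),.16);print(st()[2].round(3))
E
```

```text
t 5.28 p [0.4516 0.2085 0.099 ] open 1.004 F [-1.   0.5  0.2]
tool shift mm [-7.7 -7.4 52.7]
turn rad -0.008
joints [ 12.7  31.5 107.8  -1.9  38.9   5.4]
[[ 0.988  0.152  0.037]
 [ 0.152 -0.988 -0.013]
 [ 0.034  0.019 -0.999]]
```

Emit:
{"name": "send_rows", "arguments": {"motion": [[[-4,-4,12],0],[[-3,-3,12],0],[[-1,0,12],0],[[0,0,10],0],[[0,0,0],0]]}}

```text
time_s: 5.7
position: [0.4472, 0.2077, 0.0521]
tcp_rot: [[0.989, 0.142, 0.037], [0.143, -0.99, -0.015], [0.034, 0.02, -0.999]]
force: [0.4, -1.0, 1.0]
opening: 1.001
```

```bash
python3 - <<'E'
from h import *
rel((.4448,.2140,.046),.16);print(st()[2].round(3))
E
```

```text
t 5.7 p [0.4472 0.2077 0.0521] open 1.001 F [ 0.4 -1.   1. ]
tool shift mm [-1.6 -6.7  6. ]
turn rad -0.018
joints [ 12.7  36.5 109.8  -2.5  31.8   6.6]
[[ 0.989  0.142  0.037]
 [ 0.143 -0.99  -0.015]
 [ 0.034  0.02  -0.999]]
```

Emit:
{"name": "send_rows", "arguments": {"motion": [[[-1,-6,5],-0.015],[[-1,-3,2],0],[[0,-1,1],0],[[0,0,0],0],[[0,0,0],0]]}}

```text
time_s: 6.12
position: [0.4466, 0.2174, 0.0458]
tcp_rot: [[0.987, 0.156, 0.042], [0.157, -0.988, -0.014], [0.039, 0.021, -0.999]]
force: [0.5, -0.7, 0.5]
opening: 1.0
```

```bash
python3 - <<'E'
from h import *
rel((.4448,.2140,.046),.16);print(st()[2].round(3))
E
```

```text
t 6.12 p [0.4466 0.2174 0.0458] open 1.0 F [ 0.5 -0.7  0.5]
tool shift mm [-2.3  3.1 -0.2]
turn rad -0.003
joints [ 13.9  37.4 109.6  -2.7  30.9   7.1]
[[ 0.987  0.156  0.042]
 [ 0.157 -0.988 -0.014]
 [ 0.039  0.021 -0.999]]
```

Emit:
{"name": "send_rows", "arguments": {"motion": [[[-2,3,0],0],[[0,0,0],0],[[0,0,0],0],[[0,0,0],0],[[0,0,0],0]]}}

```text
time_s: 6.53
position: [0.4455, 0.2141, 0.047]
tcp_rot: [[0.987, 0.157, 0.044], [0.158, -0.987, -0.014], [0.041, 0.02, -0.999]]
force: [-0.3, 0.0, -0.2]
opening: 0.999
```

Emit:
{"name": "send_rows", "arguments": {"gripper": 1, "motion": [[[0,0,0],0],[[0,0,0],0],[[0,0,0],0],[[0,0,0],0],[[0,0,0],0]]}}

```text
time_s: 6.95
position: [0.4456, 0.2141, 0.0471]
tcp_rot: [[0.987, 0.157, 0.044], [0.157, -0.987, -0.014], [0.042, 0.02, -0.999]]
force: [-0.1, 0.2, 0.3]
opening: 0.71
```

Emit:
{"name": "send_rows", "arguments": {"motion": [[[0,0,0],0],[[0,0,0],0],[[0,0,0],0],[[0,0,0],0],[[0,0,0],0]]}}

```text
time_s: 7.37
position: [0.4456, 0.2142, 0.047]
tcp_rot: [[0.987, 0.157, 0.044], [0.157, -0.987, -0.014], [0.041, 0.02, -0.999]]
force: [0.7, -0.1, 1.0]
opening: 0.327
```

```bash
python3 - <<'E'
from h import *
rel((.4448,.2140,.046),.16);print(st()[2].round(3))
d=capture('scene');cv2.imwrite('pics/s2.png',cv2.resize(d['image'][200:440,180:500],None,fx=2.5,fy=2.5))
E
```

```text
t 7.37 p [0.4456 0.2142 0.047 ] open 0.327 F [ 0.7 -0.1  1. ]
tool shift mm [-0.9  0.   0.9]
turn rad -0.003
joints [ 13.6  37.1 110.1  -2.7  30.6   6.8]
[[ 0.987  0.157  0.044]
 [ 0.157 -0.987 -0.014]
 [ 0.041  0.02  -0.999]]
```

View pics/s2.png

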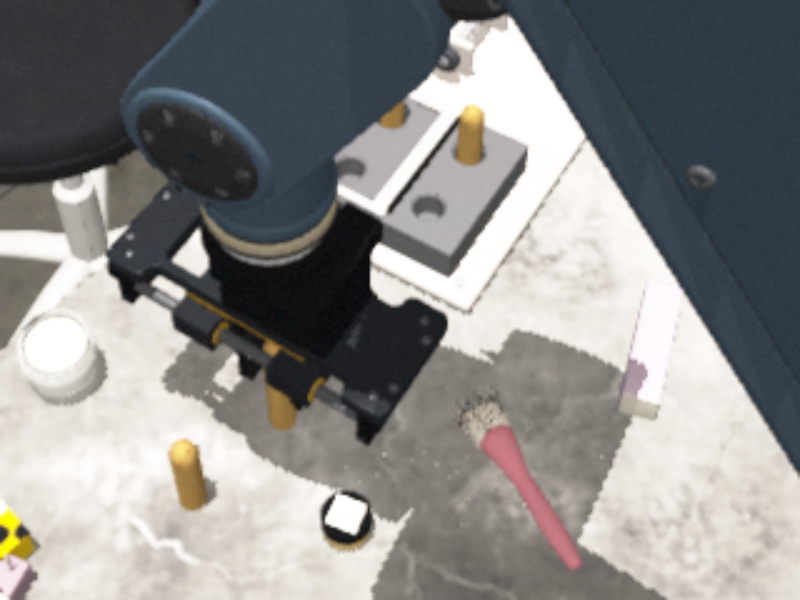

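Emit:
{"name": "send_rows", "arguments": {"motion": [[[0,0,0],0],[[0,0,0],0],[[0,0,0],0],[[0,0,0],0],[[0,0,0],0]]}}

```text
time_s: 7.83
position: [0.4455, 0.2141, 0.047]
tcp_rot: [[0.987, 0.157, 0.044], [0.158, -0.987, -0.014], [0.041, 0.02, -0.999]]
force: [0.2, 0.3, 0.1]
opening: 0.197
```

Emit:
{"name": "send_rows", "arguments": {"motion": [[[0,0,-5],0],[[0,0,-20],0],[[0,0,-30],0],[[0,0,-30],0],[[0,0,-20],0]]}}

```text
time_s: 8.25
position: [0.437, 0.2144, 0.1514]
tcp_rot: [[0.987, 0.156, 0.03], [0.157, -0.987, -0.017], [0.027, 0.021, -0.999]]
force: [-0.2, 0.1, -0.5]
opening: 0.201
```

```bash
python3 - <<'E'
from h import *
print(st()[2].round(3));rel((.5311,.0508,.15),.16)
E
```

```text
[[ 0.987  0.156  0.03 ]
 [ 0.157 -0.987 -0.017]
 [ 0.027  0.021 -0.999]]
t 8.25 p [0.437  0.2144 0.1514] open 0.201 F [-0.2  0.1 -0.5]
tool shift mm [ 67.2 176.2   7. ]
turn rad -0.003
joints [ 13.8  25.6 106.6  -1.9  46.4   6.1]
```

Emit:
{"name": "send_rows", "arguments": {"motion": [[[8,20,0],0],[[14,36,1],0],[[14,36,2],0],[[14,36,2],0],[[8,22,1],0]]}}

```text
time_s: 8.67
position: [0.5206, 0.0764, 0.1592]
tcp_rot: [[0.985, 0.168, 0.043], [0.169, -0.985, -0.014], [0.04, 0.021, -0.999]]
force: [0.8, -0.6, 0.2]
opening: 0.199
```

Emit:
{"name": "send_rows", "arguments": {"motion": [[[6,14,0],0],[[2,7,0],0],[[0,0,0],0],[[0,0,0],0],[[0,0,0],0]]}}

```text
time_s: 9.08
position: [0.5343, 0.0516, 0.1612]
tcp_rot: [[0.986, 0.161, 0.045], [0.162, -0.987, -0.014], [0.042, 0.021, -0.999]]
force: [-0.3, 0.6, -0.3]
opening: 0.198
```

```bash
python3 - <<'E'
from h import *
print(st()[2].round(3));rel((.5311,.0508,.12),.16)
E
```

```text
[[ 0.986  0.161  0.045]
 [ 0.162 -0.987 -0.014]
 [ 0.042  0.021 -0.999]]
t 9.08 p [0.5343 0.0516 0.1612] open 0.198 F [-0.3  0.6 -0.3]
tool shift mm [-5.1 -0.6 41. ]
turn rad 0.002
joints [ -6.1  27.5 100.2  -0.7  49.7 -15. ]
```

Emit:
{"name": "send_rows", "arguments": {"motion": [[[-2,0,15],0],[[-2,0,18],0],[[-1,0,18],0],[[0,0,10],0],[[0,0,0],0]]}}

```text
time_s: 9.5
position: [0.5289, 0.0564, 0.0996]
tcp_rot: [[0.985, 0.169, 0.045], [0.17, -0.985, -0.013], [0.043, 0.02, -0.999]]
force: [-0.5, 0.1, -0.0]
opening: 0.197
```

```bash
python3 - <<'E'
from h import *
print(st()[2].round(3));rel((.5319,.0505,.095),.16)
d=capture('scene');cv2.imwrite('pics/s3.png',cv2.resize(d['image'][180:340,220:440],None,fx=3.6,fy=3.6,interpolation=cv2.INTER_CUBIC))
E
```

```text
[[ 0.985  0.169  0.045]
 [ 0.17  -0.985 -0.013]
 [ 0.043  0.02  -0.999]]
t 9.5 p [0.5289 0.0564 0.0996] open 0.197 F [-0.5  0.1 -0. ]
tool shift mm [1.8 6.2 4.8]
turn rad 0.01
joints [ -5.7  33.  103.6  -0.7  40.8 -14.9]
```

View pics/s3.png

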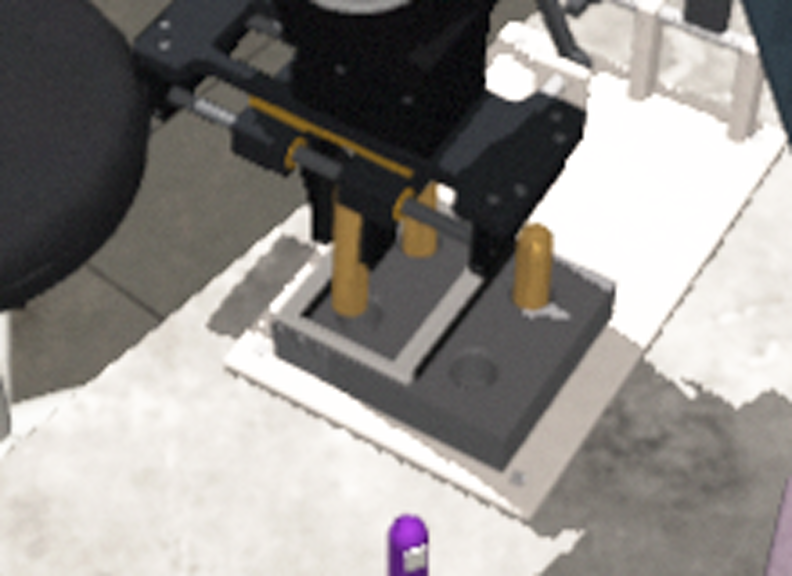

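Emit:
{"name": "send_rows", "arguments": {"motion": [[[1,4,0],0.01],[[1,2,0],0],[[0,1,0],0],[[0,0,0],0],[[0,0,0],0]]}}

```text
time_s: 9.97
position: [0.5343, 0.0504, 0.1036]
tcp_rot: [[0.986, 0.16, 0.051], [0.161, -0.987, -0.013], [0.048, 0.021, -0.999]]
force: [0.0, -0.5, -0.2]
opening: 0.202
```

```bash
python3 - <<'E'
from h import *
print(st()[2].round(3));rel((.5319,.0505,.095),.16)
E
```

```text
[[ 0.986  0.16   0.051]
 [ 0.161 -0.987 -0.013]
 [ 0.048  0.021 -0.999]]
t 9.97 p [0.5343 0.0504 0.1036] open 0.202 F [ 0.  -0.5 -0.2]
tool shift mm [-2.7 -0.7  8.4]
turn rad 0.001
joints [ -6.3  32.7 103.   -0.6  41.2 -15.1]
```

Emit:
{"name": "send_rows", "arguments": {"motion": [[[-2,0,5],0],[[-1,0,4],0],[[0,0,0],0],[[0,0,0],0],[[0,0,0],0]]}}

```text
time_s: 10.38
position: [0.532, 0.0492, 0.0944]
tcp_rot: [[0.986, 0.159, 0.053], [0.16, -0.987, -0.013], [0.05, 0.022, -0.999]]
force: [0.7, -0.2, -0.7]
opening: 0.196
```

```bash
python3 - <<'E'
from h import *
print(st()[2].round(3));rel((.5319,.0505,.090),.16)
d=capture('scene');cv2.imwrite('pics/s4.png',cv2.resize(d['image'][180:340,220:440],None,fx=3.6,fy=3.6,interpolation=cv2.INTER_CUBIC))
E
```

```text
[[ 0.986  0.159  0.053]
 [ 0.16  -0.987 -0.013]
 [ 0.05   0.022 -0.999]]
t 10.38 p [0.532  0.0492 0.0944] open 0.196 F [ 0.7 -0.2 -0.7]
tool shift mm [-0.1 -1.3  4.3]
turn rad 0.0
joints [ -6.5  33.5 103.8  -0.6  39.6 -15.2]
```

View pics/s4.png

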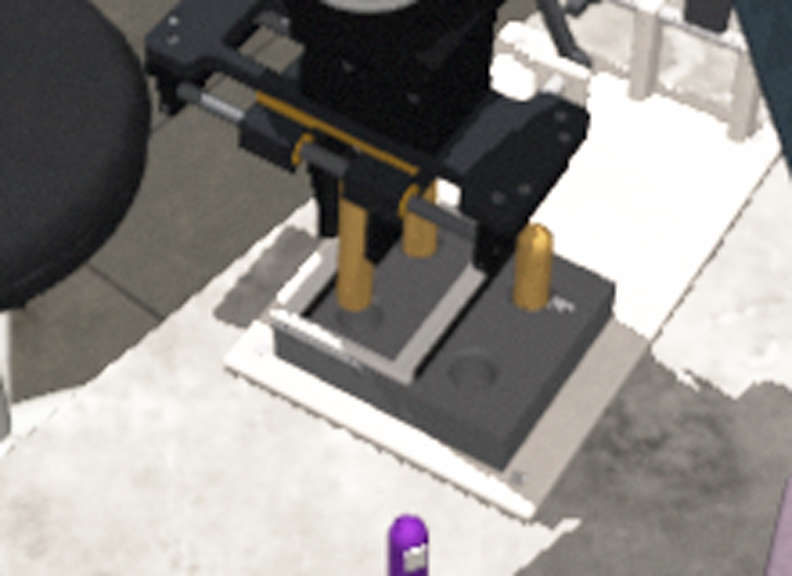

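```bash
python3 - <<'E'
from h import *
import pickle
S,T=pickle.load(open('cams.pkl','rb'))
f=lambda X:(np.array(proj(S,X))-[220,180])*3.6
print(f([[.5311,.0508,.04],[.5311,.0508,.047],[.5312,.0494,.047]]).round(1))
# bottom disc lowest point
a=np.linspace(0,6.28,60)
for z in (.044,.047,.05):
  q=f([[.5312+.009*np.cos(t),.0494+.009*np.sin(t),z] for t in a]);print(z,q.max(0).round(1),q.min(0).round(1))
q=f([[.5311+.011*np.cos(t),.0508+.011*np.sin(t),.04] for t in a]);print(q.max(0),q.min(0))
E
```

```text
[[359.  312.1]
 [358.8 303.3]
 [360.5 301.6]]
0.044 [378.6 319.4] [342.6 291.5]
0.047 [378.5 315.6] [342.5 287.7]
0.05 [378.5 311.8] [342.4 283.9]
[380.91995821 329.31690714] [337.07783654 295.18254939]
```

```bash
python3 - <<'E'
from h import *
import pickle
S,T=pickle.load(open('cams.pkl','rb'))
d=capture('scene');im=cv2.resize(d['image'][215:285,290:370],None,fx=10,fy=8.5,interpolation=cv2.INTER_CUBIC)
im=cv2.resize(d['image'][215:285,290:370],None,fx=8,fy=8,interpolation=cv2.INTER_CUBIC)
c=lambda X:((proj(d,X)-[290,215]+.5)*8).astype(int)
a=np.linspace(0,6.28,60)
for z,r,col,(x,y) in ((.04,.011,(0,255,255),(.5311,.0508)),(.047,.009,(0,255,0),(.5312,.0494)),(.04,.011,(0,255,255),(.466,.0402)),(.104,.009,(0,255,0),(.5393,-.0062)),(.04,.009,(0,255,0),(.5393,-.0062))):
    cv2.polylines(im,[c([[x+r*np.cos(t),y+r*np.sin(t),z] for t in a])],True,col,1)
cv2.polylines(im,[c([[.5312,.0494,.047],[.5312,.0494,.12]])],False,(0,0,255),1)
cv2.imwrite('pics/s5.png',im)
d=capture('top');cv2.imwrite('pics/t5.png',cv2.resize(d['image'][200:290,270:370],None,fx=6,fy=6,interpolation=cv2.INTER_CUBIC))
E
```

```text
(no output)
```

View pics/s5.png

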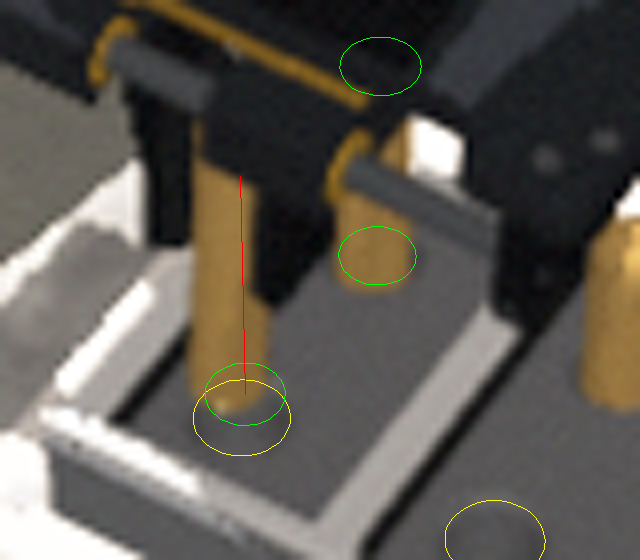

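View pics/t5.png

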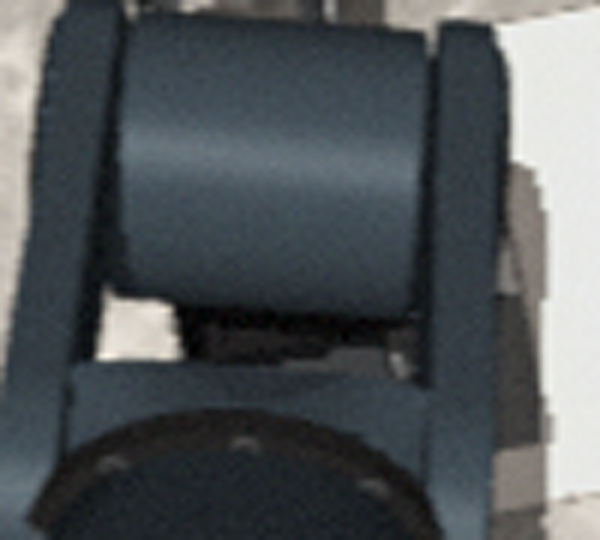

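```bash
python3 - <<'E'
from h import *
import pickle
S,T=pickle.load(open('cams.pkl','rb'))
for z in (.044,.047,.05): print(ray(S,(290+228/8-.5,215+385/8-.5),z), ray(S,(290+245/8-.5,215+394/8-.5),z))
E
```

```text
[0.537548   0.04813186 0.044     ] [0.53290585 0.04758132 0.044     ]
[0.53587888 0.04994059 0.047     ] [0.53125512 0.04939224 0.047     ]
[0.53420976 0.05174932 0.05      ] [0.5296044  0.05120315 0.05      ]
```

Emit:
{"name": "send_rows", "arguments": {"motion": [[[-3,-3,1],0],[[-1,0,1],0],[[0,0,0],0],[[0,0,0],0],[[0,0,0],0]]}}

```text
time_s: 10.95
position: [0.5274, 0.052, 0.0922]
tcp_rot: [[0.986, 0.16, 0.054], [0.161, -0.987, -0.013], [0.051, 0.022, -0.998]]
force: [-0.2, 0.2, -0.5]
opening: 0.198
```

```bash
python3 - <<'E'
from h import *
print(st()[2].round(3));rel((.5287,.0512,.080),.16)
E
```

```text
[[ 0.986  0.16   0.054]
 [ 0.161 -0.987 -0.013]
 [ 0.051  0.022 -0.998]]
t 10.95 p [0.5274 0.052  0.0922] open 0.198 F [-0.2  0.2 -0.5]
tool shift mm [ 0.5  0.8 12.3]
turn rad 0.001
joints [ -6.2  33.5 104.5  -0.7  38.9 -14.9]
```

Emit:
{"name": "send_rows", "arguments": {"motion": [[[0,0.5,4],0],[[0,0,4],0],[[0,0,4],0],[[0,0,0],0],[[0,0,0],0]]}}

```text
time_s: 11.37
position: [0.5285, 0.0512, 0.0789]
tcp_rot: [[0.986, 0.16, 0.054], [0.161, -0.987, -0.013], [0.051, 0.022, -0.998]]
force: [-0.0, -0.1, -0.7]
opening: 0.194
```

```bash
python3 - <<'E'
from h import *
print(st()[2].round(3));rel((.5287,.0512,.064),.16)
d=capture('scene');cv2.imwrite('pics/s6.png',cv2.resize(d['image'][205:285,280:370],None,fx=7,fy=7,interpolation=cv2.INTER_CUBIC))
E
```

```text
[[ 0.986  0.16   0.054]
 [ 0.161 -0.987 -0.013]
 [ 0.051  0.022 -0.998]]
t 11.37 p [0.5285 0.0512 0.0789] open 0.194 F [-0.  -0.1 -0.7]
tool shift mm [-0.6 -0.3 14.9]
turn rad 0.0
joints [ -6.3  34.9 104.8  -0.7  37.1 -15. ]
```

View pics/s6.png

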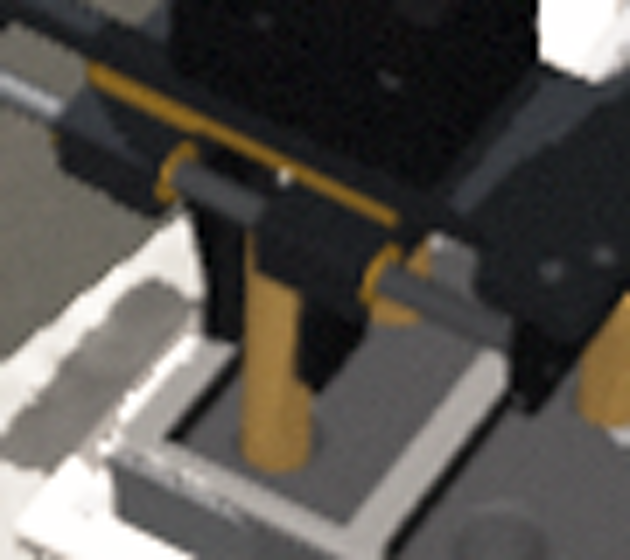

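Emit:
{"name": "send_rows", "arguments": {"motion": [[[0,0,4],0],[[0,0,4],0],[[0,0,3],0],[[0,0,0],0],[[0,0,0],0]]}}

```text
time_s: 11.83
position: [0.5293, 0.051, 0.0666]
tcp_rot: [[0.986, 0.16, 0.054], [0.161, -0.987, -0.013], [0.051, 0.022, -0.998]]
force: [-0.1, -0.4, -1.3]
opening: 0.197
```

```bash
python3 - <<'E'
from h import *
print(st()[2].round(3));rel((.5287,.0512,.066),.16)
d=capture('scene');cv2.imwrite('pics/s7.png',cv2.resize(d['image'][205:285,280:370],None,fx=7,fy=7,interpolation=cv2.INTER_CUBIC))
E
```

```text
[[ 0.986  0.16   0.054]
 [ 0.161 -0.987 -0.013]
 [ 0.051  0.022 -0.998]]
t 11.83 p [0.5293 0.051  0.0666] open 0.197 F [-0.1 -0.4 -1.3]
tool shift mm [-0.6 -0.3  0.6]
turn rad 0.0
joints [ -6.3  36.2 105.   -0.7  35.6 -14.9]
```

View pics/s7.png

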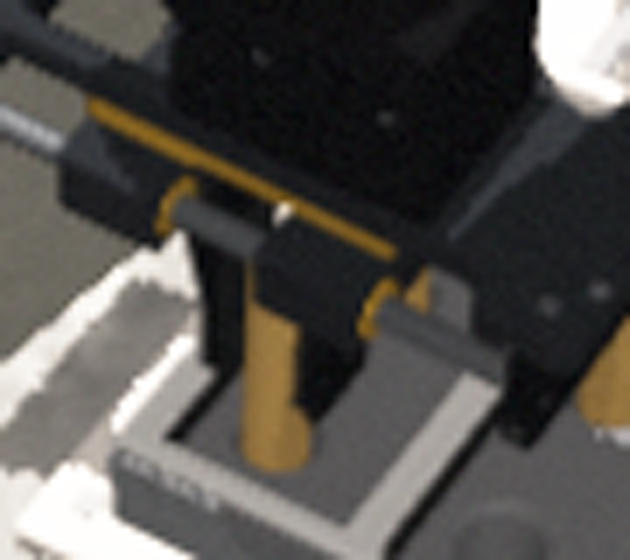

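Emit:
{"name": "send_rows", "arguments": {"gripper": 0.4, "motion": [[[0,0,0],0],[[0,0,0],0],[[0,0,0],0],[[0,0,0],0],[[0,0,0],0]]}}

```text
time_s: 12.3
position: [0.5297, 0.051, 0.0673]
tcp_rot: [[0.986, 0.16, 0.055], [0.161, -0.987, -0.013], [0.052, 0.022, -0.998]]
force: [0.0, -1.0, 0.4]
opening: 0.493
```

Emit:
{"name": "send_rows", "arguments": {"motion": [[[0,0,0],0],[[0,0,-20],0],[[0,0,-30],0],[[0,0,-30],0],[[0,0,-30],0]]}}

```text
time_s: 12.72
position: [0.5188, 0.0526, 0.1741]
tcp_rot: [[0.986, 0.159, 0.038], [0.16, -0.987, -0.012], [0.036, 0.018, -0.999]]
force: [0.7, -0.4, -0.2]
opening: 0.598
```

```bash
python3 - <<'E'
from h import *
print(st()[2].round(3));rel((.449,.291,.16),.16)
d=capture('scene');cv2.imwrite('pics/s8.png',cv2.resize(d['image'][190:290,270:400],None,fx=6,fy=6,interpolation=cv2.INTER_CUBIC))
E
```

```text
[[ 0.986  0.159  0.038]
 [ 0.16  -0.987 -0.012]
 [ 0.036  0.018 -0.999]]
t 12.72 p [0.5188 0.0526 0.1741] open 0.598 F [ 0.7 -0.4 -0.2]
tool shift mm [ -31.3 -246.7    8.6]
turn rad 0.0
joints [ -6.2  25.4 101.3  -0.5  51.  -15.1]
```

View pics/s8.png

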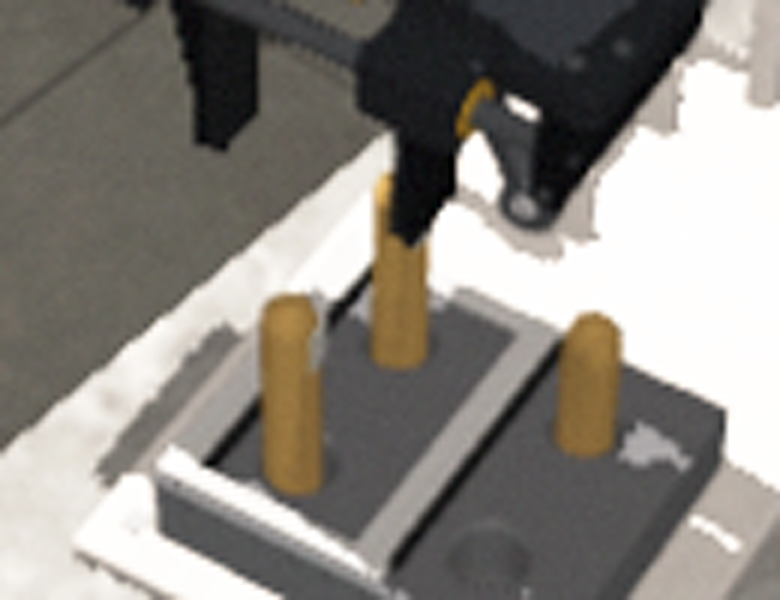

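Emit:
{"name": "send_rows", "arguments": {"motion": [[[-3,-20,-5],0],[[-5,-38,-5],0],[[-5,-38,-5],0],[[-5,-38,0],0],[[-5,-38,0],0]]}}

```text
time_s: 13.18
position: [0.4788, 0.2175, 0.1961]
tcp_rot: [[0.987, 0.145, 0.068], [0.146, -0.989, -0.015], [0.065, 0.025, -0.998]]
force: [1.0, -0.2, -0.5]
opening: 0.594
```

Emit:
{"name": "send_rows", "arguments": {"motion": [[[-4,-35,0],0],[[-3,-24,0],0],[[-1,-10,0],0],[[0,0,0],0],[[0,0,0],0]]}}

```text
time_s: 13.6
position: [0.4565, 0.2936, 0.1938]
tcp_rot: [[0.986, 0.155, 0.07], [0.156, -0.988, -0.013], [0.067, 0.023, -0.997]]
force: [0.5, -0.2, 0.7]
opening: 0.602
```

```bash
python3 - <<'E'
from h import *
print(st()[2].round(3));rel((.449,.291,.1),.16)
E
```

```text
[[ 0.986  0.155  0.07 ]
 [ 0.156 -0.988 -0.013]
 [ 0.067  0.023 -0.997]]
t 13.6 p [0.4565 0.2936 0.1938] open 0.602 F [ 0.5 -0.2  0.7]
tool shift mm [-14.1  -0.8  93.1]
turn rad -0.005
joints [22.2 25.  97.9 -2.7 53.7 14.8]
```

Emit:
{"name": "send_rows", "arguments": {"motion": [[[-2,0,-40],0],[[-2,0,-40],0],[[-2,0,-40],0],[[0,0,0],0],[[0,0,0],0]]}}

```text
time_s: 14.02
position: [0.4439, 0.2861, 0.314]
tcp_rot: [[0.987, 0.146, 0.061], [0.148, -0.989, -0.021], [0.057, 0.029, -0.998]]
force: [-1.0, 0.5, -0.1]
opening: 0.597
```

Emit:
{"name": "send_rows", "arguments": {"motion": [[[0,0,10],0],[[0,0,10],0],[[0,0,10],0],[[0,0,10],0],[[0,0,10],0]]}}

```text
time_s: 14.43
position: [0.4493, 0.2787, 0.2588]
tcp_rot: [[0.989, 0.138, 0.061], [0.14, -0.99, -0.023], [0.058, 0.031, -0.998]]
force: [0.1, 0.2, 0.3]
opening: 0.599
```

```bash
python3 - <<'E'
from h import *
print(st()[2].round(3));rel((.449,.291,.1),.16)
E
```

```text
[[ 0.989  0.138  0.061]
 [ 0.14  -0.99  -0.023]
 [ 0.058  0.031 -0.998]]
t 14.43 p [0.4493 0.2787 0.2588] open 0.599 F [0.1 0.2 0.3]
tool shift mm [ -7.7 -17.1 158.2]
turn rad -0.021
joints [21.2 19.3 95.  -2.8 62.9 14.4]
```

Emit:
{"name": "send_rows", "arguments": {"motion": [[[-3,-6,15],-0.02],[[-3,-6,15],0],[[-2,-5,15],0],[[0,0,15],0],[[0,0,15],0]]}}

```text
time_s: 14.85
position: [0.4395, 0.2851, 0.1691]
tcp_rot: [[0.987, 0.152, 0.046], [0.153, -0.988, -0.031], [0.041, 0.037, -0.998]]
force: [0.2, 0.5, 0.7]
opening: 0.597
```

Emit:
{"name": "send_rows", "arguments": {"motion": [[[-1,0,15],0],[[-1,0,15],0],[[-1,0,15],0],[[0,0,15],0],[[0,0,12],0]]}}

```text
time_s: 15.27
position: [0.4326, 0.2738, 0.0824]
tcp_rot: [[0.989, 0.147, 0.027], [0.148, -0.988, -0.039], [0.021, 0.043, -0.999]]
force: [-1.3, -0.3, 0.2]
opening: 0.604
```

```bash
python3 - <<'E'
from h import *
print(st()[2].round(3));rel((.449,.291,.1),.16)
E
```

```text
[[ 0.989  0.147  0.027]
 [ 0.148 -0.988 -0.039]
 [ 0.021  0.043 -0.999]]
t 15.27 p [0.4326 0.2738 0.0824] open 0.604 F [-1.3 -0.3  0.2]
tool shift mm [ 19.1 -13.9 -17.9]
turn rad -0.012
joints [ 21.4  34.4 105.1  -4.2  39.9  16.1]
```

Emit:
{"name": "send_rows", "arguments": {"motion": [[[8,-6,-1],-0.01],[[7,-5,-1],0],[[4,-3,0],0],[[0,0,0],0],[[0,0,0],0]]}}

```text
time_s: 15.68
position: [0.4473, 0.2876, 0.0774]
tcp_rot: [[0.988, 0.154, 0.013], [0.155, -0.987, -0.045], [0.006, 0.047, -0.999]]
force: [0.1, 0.0, 0.1]
opening: 0.599
```

```bash
python3 - <<'E'
from h import *
print(st()[2].round(3));rel((.449,.291,.034),.16)
d=capture('scene');cv2.imwrite('pics/s9.png',cv2.resize(d['image'][300:440,180:340],None,fx=5,fy=4.28,interpolation=cv2.INTER_CUBIC))
E
```

```text
[[ 0.988  0.154  0.013]
 [ 0.155 -0.987 -0.045]
 [ 0.006  0.047 -0.999]]
t 15.68 p [0.4473 0.2876 0.0774] open 0.599 F [0.1 0.  0.1]
tool shift mm [ 1.9 -5.1 43.2]
turn rad -0.005
joints [ 22.3  36.1 101.8  -4.   42.5  16.3]
```

View pics/s9.png

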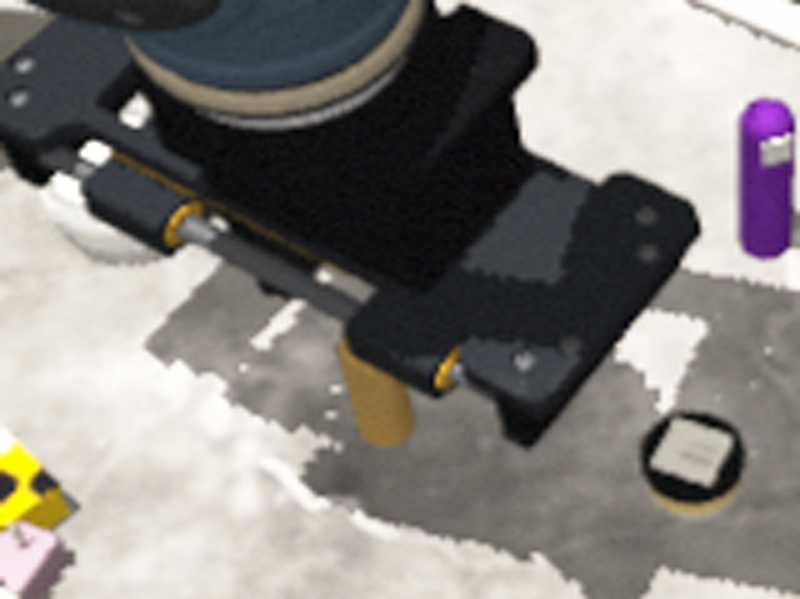

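Emit:
{"name": "send_rows", "arguments": {"motion": [[[1,-3,10],0],[[1,-2,10],0],[[0,-1,10],0],[[0,0,10],0],[[0,0,0],0]]}}

```text
time_s: 16.15
position: [0.4501, 0.2934, 0.0356]
tcp_rot: [[0.988, 0.155, 0.018], [0.156, -0.987, -0.043], [0.011, 0.045, -0.999]]
force: [-0.5, -0.7, -0.5]
opening: 0.601
```

```bash
python3 - <<'E'
from h import *
print(st()[2].round(3));rel((.449,.2905,.034),.16)
E
```

```text
[[ 0.988  0.155  0.018]
 [ 0.156 -0.987 -0.043]
 [ 0.011  0.045 -0.999]]
t 16.15 p [0.4501 0.2934 0.0356] open 0.601 F [-0.5 -0.7 -0.5]
tool shift mm [-1.5  2.6  1.7]
turn rad -0.004
joints [ 22.7  40.5 102.2  -4.4  37.4  17.3]
```

Emit:
{"name": "send_rows", "arguments": {"motion": [[[-1,3,1],0],[[0,0,0],0],[[0,0,0],0],[[0,0,0],0],[[0,0,0],0]]}}

```text
time_s: 16.57
position: [0.4483, 0.2892, 0.0331]
tcp_rot: [[0.988, 0.155, 0.015], [0.155, -0.987, -0.044], [0.008, 0.046, -0.999]]
force: [0.2, 0.3, 0.3]
opening: 0.602
```

Emit:
{"name": "send_rows", "arguments": {"gripper": 1, "motion": [[[0,0,0],0],[[0,0,0],0],[[0,0,0],0],[[0,0,0],0],[[0,0,0],0]]}}

```text
time_s: 16.98
position: [0.4492, 0.2896, 0.0344]
tcp_rot: [[0.988, 0.155, 0.018], [0.155, -0.987, -0.043], [0.011, 0.045, -0.999]]
force: [0.7, 0.6, -0.2]
opening: 0.307
```

Emit:
{"name": "send_rows", "arguments": {"motion": [[[0,0,0],0],[[0,0,0],0],[[0,0,0],0],[[0,0,0],0],[[0,0,0],0]]}}

```text
time_s: 17.4
position: [0.4493, 0.2897, 0.0345]
tcp_rot: [[0.988, 0.155, 0.018], [0.156, -0.987, -0.043], [0.011, 0.045, -0.999]]
force: [0.4, -0.3, 0.4]
opening: 0.191
```

```bash
python3 - <<'E'
from h import *
print(st()[2].round(3));rel((.449,.2905,.034),.16)
E
```

```text
[[ 0.988  0.155  0.018]
 [ 0.156 -0.987 -0.043]
 [ 0.011  0.045 -0.999]]
t 17.4 p [0.4493 0.2897 0.0345] open 0.191 F [ 0.4 -0.3  0.4]
tool shift mm [-0.2 -0.9  0.5]
turn rad -0.004
joints [ 22.4  40.5 102.6  -4.5  37.   17. ]
```

Emit:
{"name": "send_rows", "arguments": {"motion": [[[0,0,-10],0],[[0,0,-30],0],[[0,0,-30],0],[[0,0,-30],0],[[0,0,-10],0]]}}

```text
time_s: 17.82
position: [0.4444, 0.2933, 0.1467]
tcp_rot: [[0.988, 0.155, 0.007], [0.155, -0.987, -0.047], [0.0, 0.048, -0.999]]
force: [0.8, -0.2, -0.1]
opening: 0.196
```

Emit:
{"name": "send_rows", "arguments": {"motion": [[[-1,15,0],0],[[-2,25,0],0],[[-2,30,0],0],[[-3,30,0],0],[[-3,30,0],0]]}}

```text
time_s: 18.23
position: [0.4573, 0.1666, 0.1617]
tcp_rot: [[0.986, 0.165, 0.025], [0.166, -0.985, -0.039], [0.018, 0.043, -0.999]]
force: [0.1, -0.5, 0.3]
opening: 0.2
```

Emit:
{"name": "send_rows", "arguments": {"motion": [[[-3,30,0],0],[[-3,25,0],0],[[-2,20,0],0],[[0,10,0],0],[[0,0,0],0]]}}

```text
time_s: 18.65
position: [0.4634, 0.0729, 0.1696]
tcp_rot: [[0.987, 0.16, 0.029], [0.161, -0.986, -0.041], [0.022, 0.045, -0.999]]
force: [-0.2, 0.1, -0.1]
opening: 0.198
```

```bash
python3 - <<'E'
from h import *
print(st()[2].round(3));rel((.466,.0402,.1),.16)
E
```

```text
[[ 0.987  0.16   0.029]
 [ 0.161 -0.986 -0.041]
 [ 0.022  0.045 -0.999]]
t 18.65 p [0.4634 0.0729 0.1696] open 0.198 F [-0.2  0.1 -0.1]
tool shift mm [-4.3 29.6 70.9]
turn rad 0.001
joints [ -3.2  22.7 108.1  -3.   47.5 -10.5]
```

Emit:
{"name": "send_rows", "arguments": {"motion": [[[-1,15,12],0],[[-2,12,14],0],[[-1,5,14],0],[[0,0,14],0],[[0,0,10],0]]}}

```text
time_s: 19.07
position: [0.4697, 0.0384, 0.1103]
tcp_rot: [[0.986, 0.159, 0.041], [0.16, -0.986, -0.041], [0.034, 0.046, -0.998]]
force: [-0.7, -0.2, 0.6]
opening: 0.197
```

```bash
python3 - <<'E'
from h import *
print(st()[2].round(3));rel((.465,.0390,.082),.16)
E
```

```text
[[ 0.986  0.159  0.041]
 [ 0.16  -0.986 -0.041]
 [ 0.034  0.046 -0.998]]
t 19.07 p [0.4697 0.0384 0.1103] open 0.197 F [-0.7 -0.2  0.6]
tool shift mm [-5.4 -2.7 28. ]
turn rad -0.0
joints [ -7.6  28.8 111.4  -3.3  37.2 -14.2]
```

Emit:
{"name": "send_rows", "arguments": {"motion": [[[-3,-1,10],0],[[-2,-1,10],0],[[-1,0,8],0],[[0,0,0],0],[[0,0,0],0]]}}

```text
time_s: 19.48
position: [0.4637, 0.0413, 0.0804]
tcp_rot: [[0.986, 0.161, 0.039], [0.162, -0.986, -0.039], [0.032, 0.045, -0.998]]
force: [0.0, -1.1, -0.6]
opening: 0.195
```

```bash
cat >> h.py <<'E'
def pic(fn,u,v,w,h,k,circ=[]):
    d=capture('scene');im=cv2.resize(d['image'][v:v+h,u:u+w],None,fx=k,fy=k,interpolation=cv2.INTER_CUBIC)
    a=np.linspace(0,6.28,60)
    for x,y,z,r,col in circ:
        q=((proj(d,[[x+r*np.cos(t),y+r*np.sin(t),z] for t in a])-[u,v]+.5)*k).astype(int);cv2.polylines(im,[q],True,col,1)
    cv2.imwrite(fn,im)
E
python3 - <<'E'
from h import *
print(st()[2].round(3));rel((.465,.0390,.082),.16)
s,p,R=st();b=p+.0345*R[:,2];b[1]=p[1]+.0013
print(b)
pic('pics/s10.png',300,220,100,80,7,[(.466,.0402,.04,.011,(0,255,255)),(b[0],b[1],b[2],.009,(0,255,0))])
E
```

```text
[[ 0.986  0.161  0.039]
 [ 0.162 -0.986 -0.039]
 [ 0.032  0.045 -0.998]]
t 19.48 p [0.4637 0.0413 0.0804] open 0.195 F [ 0.  -1.1 -0.6]
tool shift mm [ 0.9  2.6 -1.4]
turn rad 0.002
joints [ -7.4  32.1 113.2  -3.6  32.2 -13.7]
[0.46508389 0.04261743 0.04599895]
```

View pics/s10.png

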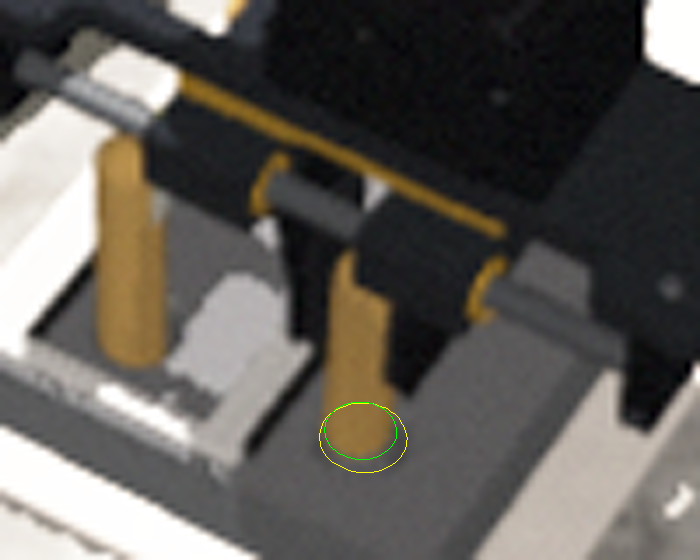

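Emit:
{"name": "send_rows", "arguments": {"motion": [[[0.5,2.5,2],0],[[0,0,3],0],[[0,0,0],0],[[0,0,0],0],[[0,0,0],0]]}}

```text
time_s: 19.95
position: [0.4669, 0.0387, 0.0773]
tcp_rot: [[0.986, 0.161, 0.044], [0.163, -0.986, -0.04], [0.037, 0.046, -0.998]]
force: [-0.3, -0.7, -0.1]
opening: 0.196
```

```bash
python3 - <<'E'
from h import *
rel((.465,.0390,.072),.16)
E
```

```text
t 19.95 p [0.4669 0.0387 0.0773] open 0.196 F [-0.3 -0.7 -0.1]
tool shift mm [-2.  -0.9  5.2]
turn rad 0.002
joints [ -7.7  32.5 113.2  -3.7  31.6 -13.9]
```

Emit:
{"name": "send_rows", "arguments": {"motion": [[[-2,-0.5,4],0],[[0,0,4],0],[[0,0,0],0],[[0,0,0],0],[[0,0,0],0]]}}

```text
time_s: 20.37
position: [0.4651, 0.0383, 0.0685]
tcp_rot: [[0.986, 0.161, 0.044], [0.162, -0.986, -0.04], [0.037, 0.046, -0.998]]
force: [0.8, 0.2, 0.2]
opening: 0.196
```

```bash
python3 - <<'E'
from h import *
rel((.465,.0390,.06),.16)
pic('pics/s11.png',300,220,100,80,7)
E
```

```text
t 20.37 p [0.4651 0.0383 0.0685] open 0.196 F [0.8 0.2 0.2]
tool shift mm [-0.3 -1.1  8.5]
turn rad 0.001
joints [ -7.8  33.5 113.7  -3.8  30.  -13.8]
```

View pics/s11.png

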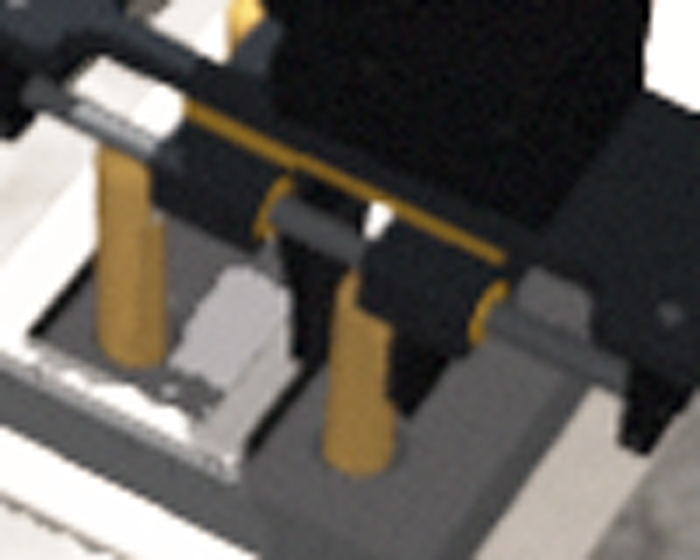

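Emit:
{"name": "send_rows", "arguments": {"motion": [[[0,-0.5,4],0],[[0,0,4],0],[[0,0,2],0],[[0,0,0],0],[[0,0,0],0]]}}

```text
time_s: 20.83
position: [0.4657, 0.0384, 0.0574]
tcp_rot: [[0.986, 0.161, 0.044], [0.162, -0.986, -0.04], [0.037, 0.046, -0.998]]
force: [-0.4, -0.3, -1.0]
opening: 0.195
```

Emit:
{"name": "send_rows", "arguments": {"gripper": 0.55, "motion": [[[0,0,0],0],[[0,0,0],0],[[0,0,0],0],[[0,0,0],0],[[0,0,0],0]]}}

```text
time_s: 21.25
position: [0.4659, 0.0384, 0.0576]
tcp_rot: [[0.986, 0.161, 0.045], [0.162, -0.986, -0.04], [0.038, 0.047, -0.998]]
force: [0.1, 0.2, 0.4]
opening: 0.433
```

Emit:
{"name": "send_rows", "arguments": {"motion": [[[0,0,-10],0],[[0,0,-25],0],[[0,0,-30],0],[[0,0,-30],0],[[0,0,-30],0]]}}

```text
time_s: 21.67
position: [0.4559, 0.0437, 0.181]
tcp_rot: [[0.987, 0.16, 0.028], [0.161, -0.986, -0.038], [0.022, 0.042, -0.999]]
force: [-0.4, -0.6, -0.8]
opening: 0.452
```

```bash
python3 - <<'E'
from h import *
print(st()[2].round(3));rel((.5035,-.15,.20),.16)
pic('pics/s12.png',270,130,180,170,4)
E
```

```text
[[ 0.987  0.16   0.028]
 [ 0.161 -0.986 -0.038]
 [ 0.022  0.042 -0.999]]
t 21.67 p [0.4559 0.0437 0.181 ] open 0.452 F [-0.4 -0.6 -0.8]
tool shift mm [ 16.2 199.4 -10.3]
turn rad 0.001
joints [ -7.2  20.7 109.   -2.6  48.5 -14.8]
```

View pics/s12.png

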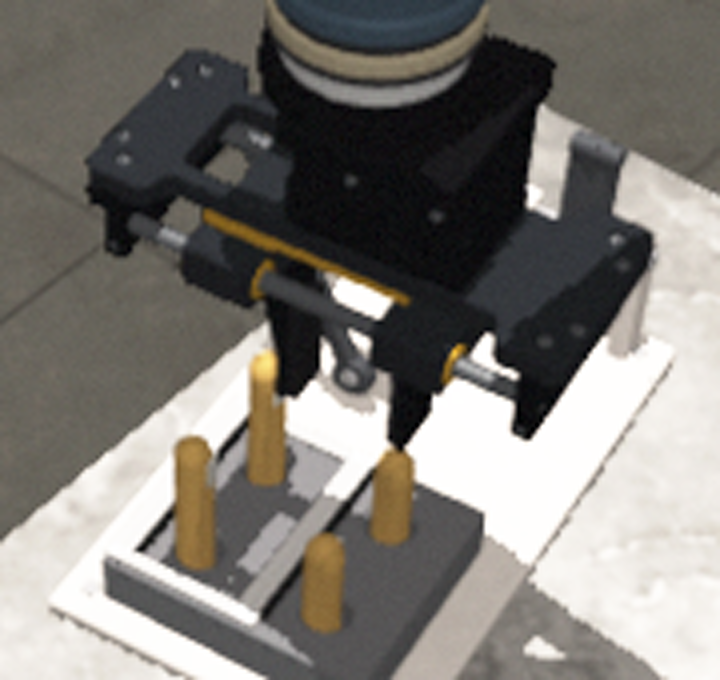

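Emit:
{"name": "send_rows", "arguments": {"gripper": 1, "motion": [[[1,15,0],0],[[1,25,0],0],[[2,30,0],0],[[2,30,0],0],[[2,30,0],0]]}}

```text
time_s: 22.13
position: [0.4886, -0.0816, 0.1975]
tcp_rot: [[0.984, 0.171, 0.049], [0.173, -0.984, -0.038], [0.041, 0.046, -0.998]]
force: [0.9, 0.1, -0.0]
opening: 0.157
```

Emit:
{"name": "send_rows", "arguments": {"motion": [[[2,30,0],0],[[2,20,0],0],[[1,10,0],0],[[0,0,0],0],[[0,0,0],0]]}}

```text
time_s: 22.55
position: [0.5056, -0.1484, 0.2008]
tcp_rot: [[0.985, 0.164, 0.052], [0.166, -0.985, -0.041], [0.045, 0.05, -0.998]]
force: [-0.2, 0.6, -0.6]
opening: 0.001
```

```bash
cat >> h.py <<'E'
SP=(.5156,-.0601,.1597)
def W(x,y,z): # stand mm -> world
    c,s=np.cos(SP[2]),np.sin(SP[2]);x/=1000;y/=1000
    return np.array([SP[0]+c*x-s*y,SP[1]+s*x+c*y,z/1000])
def inst():
    s,p,R=st();c,s_=np.cos(SP[2]),np.sin(SP[2]);d=p-[SP[0],SP[1],0]
    print('stand mm',((c*d[0]+s_*d[1])*1e3).round(1),((-s_*d[0]+c*d[1])*1e3).round(1),(p[2]*1e3).round(1),'z',R[:,2].round(3))
E
python3 - <<'E'
from h import *
inst();rel(W(-35,-95,105),.16)
E
```

```text
stand mm -23.9 -85.6 200.8 z [ 0.052 -0.041 -0.998]
t 22.55 p [ 0.5056 -0.1484  0.2008] open 0.001 F [-0.2  0.6 -0.6]
tool shift mm [-15.5   4.6  95.6]
turn rad 0.005
joints [-28.1  23.1 100.1  -0.9  53.1 -37.1]
```

Emit:
{"name": "send_rows", "arguments": {"motion": [[[-6,0,5],0],[[-6,0,10],0],[[-4,0,15],0],[[0,0,15],0],[[0,0,10],0]]}}

```text
time_s: 22.97
position: [0.489, -0.1463, 0.144]
tcp_rot: [[0.984, 0.171, 0.052], [0.173, -0.984, -0.04], [0.045, 0.048, -0.998]]
force: [0.6, 1.0, 1.0]
opening: 0.005
```

```bash
python3 - <<'E'
from h import *
inst();rel(W(-35,-95,105),.16)
E
```

```text
stand mm -40.0 -80.9 144.0 z [ 0.052 -0.04  -0.998]
t 22.97 p [ 0.489  -0.1463  0.144 ] open 0.005 F [0.6 1.  1. ]
tool shift mm [ 3.  12.3 39.8]
turn rad 0.012
joints [-28.9  27.1 105.5  -0.8  43.7 -38.3]
```

Emit:
{"name": "send_rows", "arguments": {"motion": [[[0,3,12],0.01],[[0,2,12],0],[[0,2,10],0],[[0,0,4],0],[[0,0,0],0]]}}

```text
time_s: 23.38
position: [0.4849, -0.1453, 0.1009]
tcp_rot: [[0.985, 0.169, 0.041], [0.171, -0.985, -0.032], [0.035, 0.038, -0.999]]
force: [-0.8, 0.1, 0.1]
opening: 0.006
```

```bash
python3 - <<'E'
from h import *
inst();rel(W(-35,-130,105),.16)
pic('pics/s13.png',320,130,160,140,4.5)
E
```

```text
stand mm -43.9 -79.2 100.9 z [ 0.041 -0.032 -0.999]
t 23.38 p [ 0.4849 -0.1453  0.1009] open 0.006 F [-0.8  0.1  0.1]
tool shift mm [ 8.4 51.  -1.8]
turn rad 0.01
joints [-29.1  31.4 107.4  -0.7  38.3 -38.3]
```

View pics/s13.png

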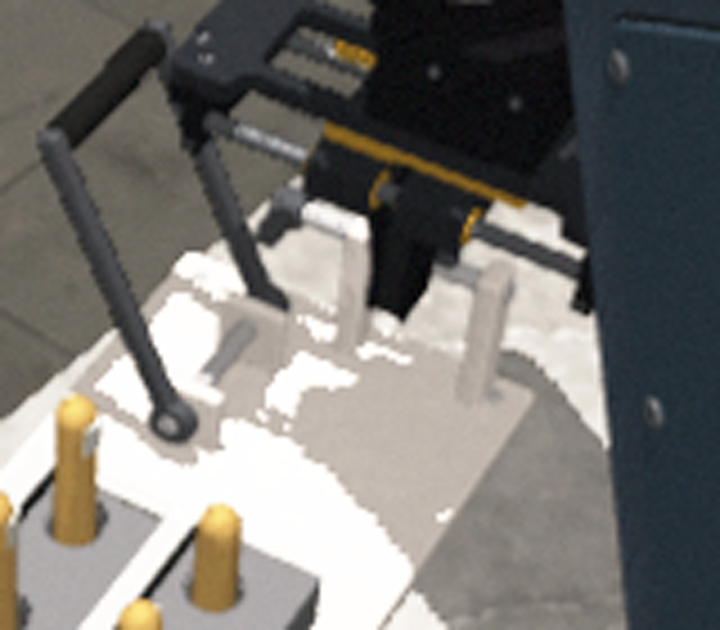

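Emit:
{"name": "send_rows", "arguments": {"motion": [[[3,6,0],0.01],[[2,8,0],0],[[2,8,0],0],[[0,8,0],0],[[0,8,0],0]]}}

```text
time_s: 23.85
position: [0.5002, -0.1835, 0.1054]
tcp_rot: [[0.986, 0.162, 0.044], [0.163, -0.986, -0.034], [0.038, 0.04, -0.998]]
force: [0.2, -0.1, -0.5]
opening: 0.002
```

```bash
python3 - <<'E'
from h import *
inst();rel(W(-35,-165,102),.16)
E
```

```text
stand mm -34.9 -119.4 105.4 z [ 0.044 -0.034 -0.998]
t 23.85 p [ 0.5002 -0.1835  0.1054] open 0.002 F [ 0.2 -0.1 -0.5]
tool shift mm [-0.5 45.4  5.2]
turn rad 0.002
joints [-32.   32.3 103.7  -0.4  40.9 -41. ]
```

Emit:
{"name": "send_rows", "arguments": {"motion": [[[0,8,1],0],[[0,9,1],0],[[0,9,1],0],[[0,9,1],0],[[0,9,1],0]]}}

```text
time_s: 24.27
position: [0.5061, -0.23, 0.1016]
tcp_rot: [[0.986, 0.159, 0.041], [0.16, -0.987, -0.028], [0.036, 0.034, -0.999]]
force: [-1.0, 2.0, 1.0]
opening: 0.005
```

```bash
python3 - <<'E'
from h import *
inst();rel(W(-35,-170,86),.16)
pic('pics/s14.png',320,130,160,140,4.5)
E
```

```text
stand mm -36.4 -166.2 101.6 z [ 0.041 -0.028 -0.999]
t 24.27 p [ 0.5061 -0.23    0.1016] open 0.005 F [-1.  2.  1.]
tool shift mm [ 0.9  3.3 15.8]
turn rad -0.0
joints [-3.600e+01  3.400e+01  1.003e+02  1.000e-01  4.290e+01 -4.520e+01]
```

View pics/s14.png

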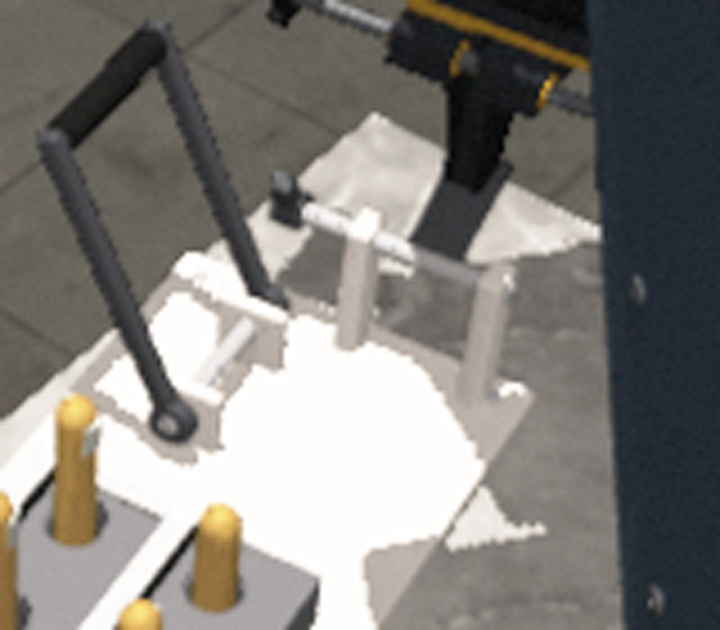

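Tab (around px 460,215 in the crop) is well tilted outwards. Press it down to its stop.

Emit:
{"name": "send_rows", "arguments": {"motion": [[[0,2,4],0],[[0,1,5],0],[[0,0,5],0],[[0,0,4],0],[[0,0,0],0]]}}

```text
time_s: 24.73
position: [0.5098, -0.2399, 0.0915]
tcp_rot: [[0.986, 0.158, 0.047], [0.16, -0.986, -0.037], [0.041, 0.044, -0.998]]
force: [-3.2, 3.7, 7.3]
opening: 0.007
```

```bash
python3 - <<'E'
from h import *
inst();rel(W(-35,-170,86),.16)
E
```

```text
stand mm -34.3 -176.6 91.5 z [ 0.047 -0.037 -0.998]
t 24.73 p [ 0.5098 -0.2399  0.0915] open 0.007 F [-3.2  3.7  7.3]
tool shift mm [-0.9 -6.8  5.2]
turn rad -0.001
joints [-36.5  35.2 100.   -0.2  41.4 -45.5]
```

Emit:
{"name": "send_rows", "arguments": {"motion": [[[0,0,3],0],[[0,0,3],0],[[0,0,0],0],[[0,0,0],0],[[0,0,0],0]]}}

```text
time_s: 25.15
position: [0.5103, -0.2398, 0.0928]
tcp_rot: [[0.985, 0.162, 0.051], [0.165, -0.985, -0.043], [0.043, 0.051, -0.998]]
force: [0.0, 0.6, -0.5]
opening: 0.003
```

```bash
python3 - <<'E'
from h import *
inst()
pic('pics/s15.png',380,130,90,80,8)
E
```

```text
stand mm -33.8 -176.6 92.8 z [ 0.051 -0.043 -0.998]
```

View pics/s15.png

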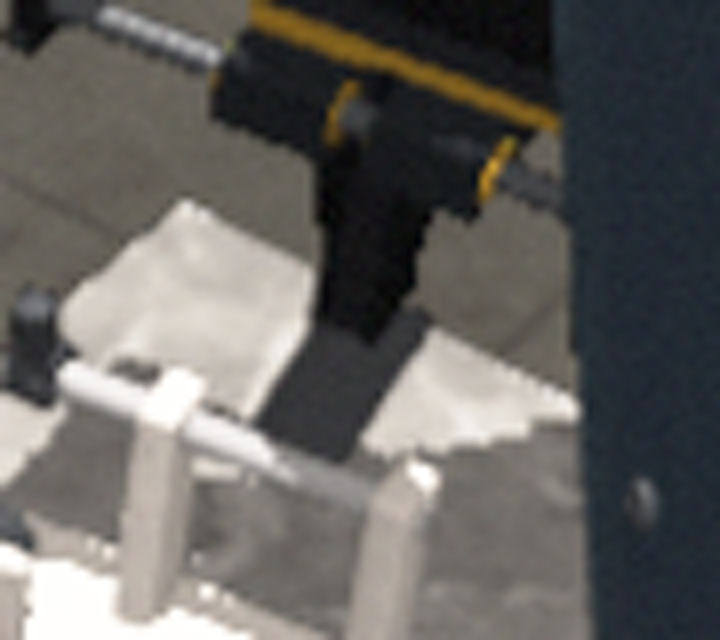

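Emit:
{"name": "send_rows", "arguments": {"motion": [[[0,-3,3],0],[[0,-3,4],0],[[0,0,5],0],[[0,0,5],0],[[0,0,5],0]]}}

```text
time_s: 25.62
position: [0.5112, -0.2403, 0.0891]
tcp_rot: [[0.984, 0.169, 0.056], [0.172, -0.983, -0.059], [0.045, 0.068, -0.997]]
force: [-11.2, 8.0, 43.8]
opening: 0.005
```

```bash
python3 - <<'E'
from h import *
inst();rel(W(-35,-170,86),.16)
E
```

```text
stand mm -33.0 -177.2 89.1 z [ 0.056 -0.059 -0.997]
t 25.62 p [ 0.5112 -0.2403  0.0891] open 0.005 F [-11.2   8.   43.8]
tool shift mm [-2.  -7.4  2.5]
turn rad 0.01
joints [-36.   35.3 100.6  -1.3  39.5 -44.9]
```

Emit:
{"name": "send_rows", "arguments": {"motion": [[[0,0,-10],0],[[0,0,-30],0],[[0,0,-30],0],[[0,0,-30],0],[[0,0,-30],0]]}}

```text
time_s: 26.03
position: [0.5005, -0.2295, 0.2186]
tcp_rot: [[0.984, 0.17, 0.047], [0.172, -0.984, -0.052], [0.037, 0.06, -0.998]]
force: [1.2, 1.0, -0.0]
opening: 0.005
```

```bash
python3 - <<'E'
from h import *
inst();rel(W(91,-70,240),.16)
pic('pics/s16.png',320,130,160,140,4.5)
d=capture('top');cv2.imwrite('pics/t16.png',cv2.resize(d['image'][170:300,280:460],None,fx=4.4,fy=4.4,interpolation=cv2.INTER_CUBIC))
E
```

```text
stand mm -41.8 -164.8 218.6 z [ 0.047 -0.052 -0.998]
t 26.03 p [ 0.5005 -0.2295  0.2186] open 0.005 F [ 1.2  1.  -0. ]
tool shift mm [134.8 -91.8 -21.9]
turn rad 0.011
joints [-35.8  23.4  95.8  -1.   56.9 -45.1]
```

View pics/s16.png

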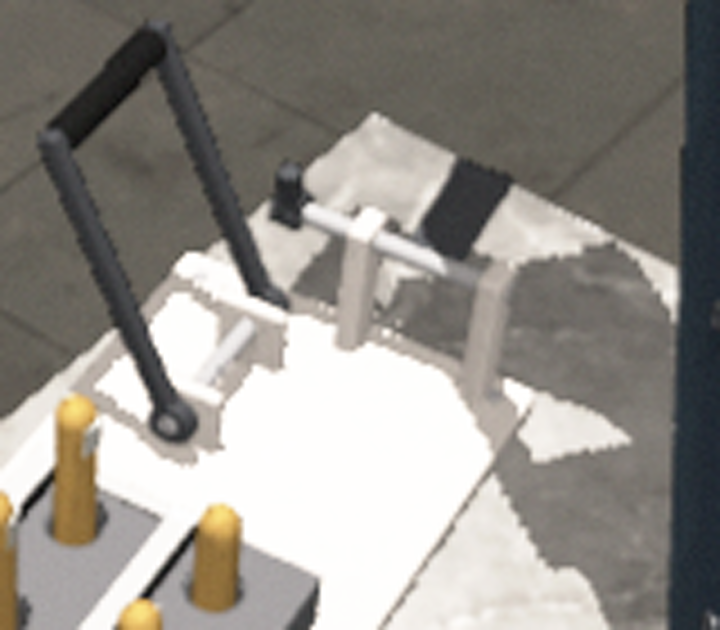

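View pics/t16.png

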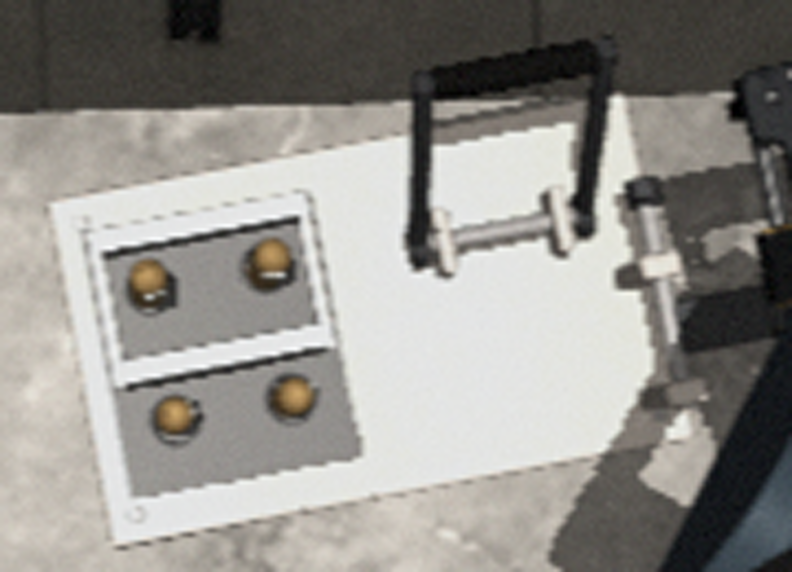

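Emit:
{"name": "send_rows", "arguments": {"gripper": 0.5, "motion": [[[15,-10,0],0.01],[[25,-18,0],0],[[28,-20,0],0],[[28,-20,0],0],[[20,-14,0],0]]}}

```text
time_s: 26.55
position: [0.6048, -0.1326, 0.2177]
tcp_rot: [[0.987, 0.15, 0.051], [0.153, -0.986, -0.06], [0.041, 0.067, -0.997]]
force: [0.9, -0.1, -0.3]
opening: 0.3
```

Emit:
{"name": "send_rows", "arguments": {"motion": [[[12,-7,0],0],[[6,-3,0],0],[[0,0,0],0],[[0,0,0],0],[[0,0,0],0]]}}

```text
time_s: 26.97
position: [0.6219, -0.1158, 0.2107]
tcp_rot: [[0.987, 0.157, 0.043], [0.159, -0.986, -0.057], [0.033, 0.063, -0.997]]
force: [-0.3, -0.2, -0.1]
opening: 0.492
```

```bash
python3 - <<'E'
from h import *
inst();rel(W(91,-70,142),.16)
import pickle
S,T=pickle.load(open('cams.pkl','rb'));print(proj(S,W(-35,-135-50*np.sin(1.35),75+50*np.cos(1.35))),proj(S,W(-35,-135-50*np.sin(1.1),75+50*np.cos(1.1))))
E
```

```text
stand mm 96.0 -71.9 210.7 z [ 0.043 -0.057 -0.997]
t 26.97 p [ 0.6219 -0.1158  0.2107] open 0.492 F [-0.3 -0.2 -0.1]
tool shift mm [-7.3 -6.3 68.2]
turn rad -0.002
joints [-19.5  30.4  84.1  -2.6  62.1 -27.5]
[[426.33184148 169.53614314]] [[426.21702206 166.20270451]]
```

Emit:
{"name": "send_rows", "arguments": {"motion": [[[-3,-2,5],0],[[-3,-2,8],0],[[-1,-2,8],0],[[0,0,8],0],[[0,0,0],0]]}}

```text
time_s: 27.38
position: [0.6108, -0.1163, 0.1783]
tcp_rot: [[0.988, 0.151, 0.04], [0.153, -0.987, -0.058], [0.03, 0.063, -0.998]]
force: [-1.0, -1.1, 0.3]
opening: 0.496
```

```bash
python3 - <<'E'
from h import *
inst();rel(W(91,-70,142),.16)
pic('pics/s17.png',310,110,90,80,8)
E
```

```text
stand mm 85.1 -70.6 178.3 z [ 0.04  -0.058 -0.998]
t 27.38 p [ 0.6108 -0.1163  0.1783] open 0.496 F [-1.  -1.1  0.3]
tool shift mm [ 4.8 -2.9 36.3]
turn rad -0.008
joints [-19.9  31.8  87.4  -2.8  57.5 -27.2]
```

View pics/s17.png

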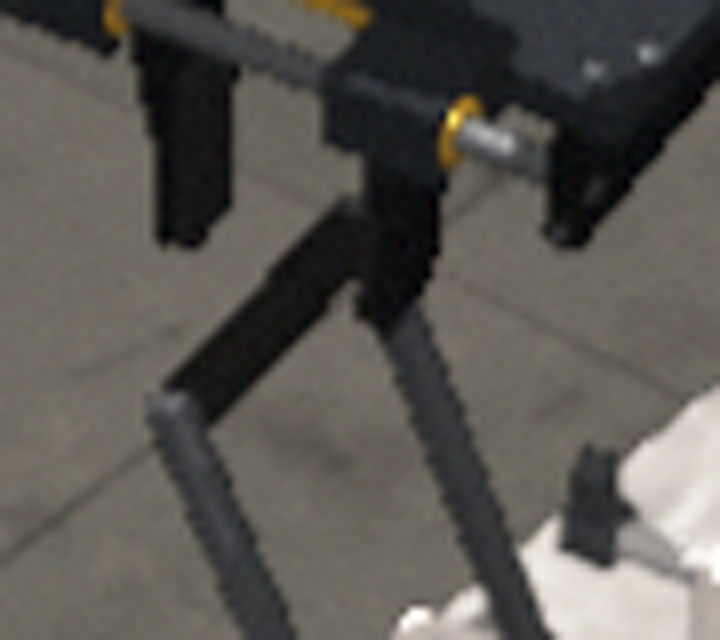

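Emit:
{"name": "send_rows", "arguments": {"motion": [[[4,-1,6],0],[[1,-1,9],0],[[0,0,9],0],[[0,0,9],0],[[0,0,5],0]]}}

```text
time_s: 27.85
position: [0.6198, -0.1163, 0.1391]
tcp_rot: [[0.988, 0.151, 0.045], [0.153, -0.986, -0.06], [0.035, 0.066, -0.997]]
force: [-0.8, 0.5, 0.1]
opening: 0.495
```

```bash
python3 - <<'E'
from h import *
inst();rel(W(91,-70,142),.16)
E
```

```text
stand mm 93.9 -72.0 139.1 z [ 0.045 -0.06  -0.997]
t 27.85 p [ 0.6198 -0.1163  0.1391] open 0.495 F [-0.8  0.5  0.1]
tool shift mm [-2.9 -1.8 -3.1]
turn rad -0.008
joints [-19.6  35.3  88.1  -2.9  53.1 -26.7]
```

Emit:
{"name": "send_rows", "arguments": {"gripper": 1, "motion": [[[-2,0,0],-0.008],[[0,0,0],0],[[0,0,0],0],[[0,0,0],0],[[0,0,0],0]]}}

```text
time_s: 28.27
position: [0.6167, -0.1163, 0.1365]
tcp_rot: [[0.986, 0.16, 0.041], [0.162, -0.985, -0.058], [0.031, 0.064, -0.997]]
force: [0.6, -0.4, -0.1]
opening: 0.21
```

Emit:
{"name": "send_rows", "arguments": {"motion": [[[0,0,0],0],[[0,0,0],0],[[0,0,0],0],[[0,0,0],0],[[0,0,0],0]]}}

```text
time_s: 28.68
position: [0.6167, -0.1163, 0.1367]
tcp_rot: [[0.986, 0.16, 0.042], [0.162, -0.985, -0.059], [0.032, 0.064, -0.997]]
force: [0.3, 0.6, -1.6]
opening: 0.168
```

```bash
python3 - <<'E'
from h import *
inst();rel(W(91,-70,142),.16);print(st()[2].round(3))
pic('pics/s18.png',310,110,90,80,8)
E
```

```text
stand mm 90.9 -71.6 136.7 z [ 0.042 -0.059 -0.997]
t 28.68 p [ 0.6167 -0.1163  0.1367] open 0.168 F [ 0.3  0.6 -1.6]
tool shift mm [ 0.3 -1.2 -5.4]
turn rad 0.001
joints [-19.7  35.3  88.5  -2.9  52.8 -27.3]
[[ 0.986  0.16   0.042]
 [ 0.162 -0.985 -0.059]
 [ 0.032  0.064 -0.997]]
```

View pics/s18.png

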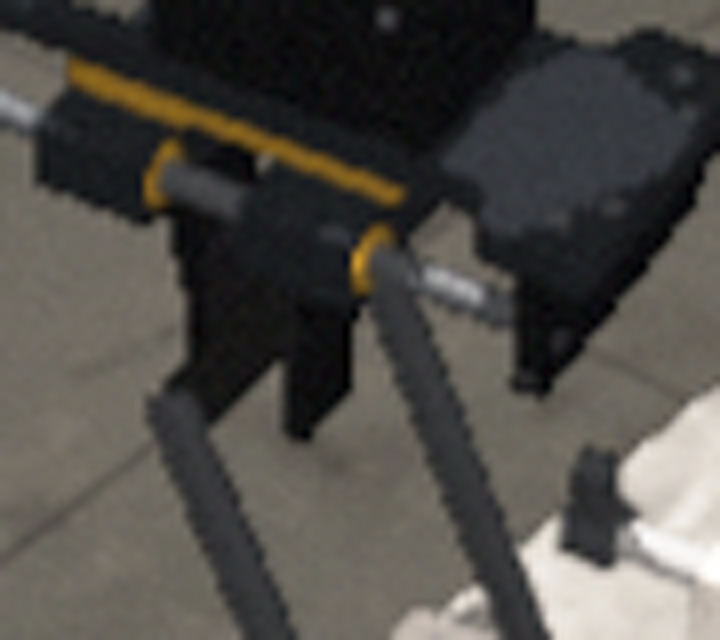

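```bash
cat >> h.py <<'E'
def arc(n=5,step=9,off=None):
    s,p,R=st();inst();print('F',np.round(s['force'],1),'open',round(s['opening'],3),'t',s['time_s'])
    b=p-.0187*R[:,2]; c,s_=np.cos(SP[2]),np.sin(SP[2]);d=b-[SP[0],SP[1],0]
    x=(c*d[0]+s_*d[1])*1e3;a=np.arctan2(x-30,b[2]*1e3-35);r=np.hypot(x-30,b[2]*1e3-35);print('angle',a.round(3),'r',r.round(1),'pulled',(.45-a).round(3))
    for i in range(n):
        a2=a-step/140
        v=np.array([140*(np.sin(a2)-np.sin(a)),0,140*(np.cos(a2)-np.cos(a))]);a=a2
        w=np.array([c*v[0],s_*v[0],v[2]]);print((R.T@w).round(1))
E
python3 -c "
from h import *
arc()"
```

```text
stand mm 90.9 -71.5 136.7 z [ 0.042 -0.059 -0.997]
F [ 0.2 -0.1 -2.4] open 0.166 t 28.7333
angle 0.464 r 134.6 pulled -0.014
[-8.   0.2 -4. ]
[-8.3  0.2 -3.5]
[-8.5  0.2 -3. ]
[-8.7  0.1 -2.4]
[-8.8  0.1 -1.8]
```

Emit:
{"name": "send_rows", "arguments": {"motion": [[[-5,0,-2.5],0],[[-8,0,-3.5],0],[[-8.5,0,-3],0],[[-8.5,0,-2.5],0],[[-9,0,-2],0]]}}

```text
time_s: 29.15
position: [0.5794, -0.1222, 0.1477]
tcp_rot: [[0.986, 0.158, 0.052], [0.161, -0.985, -0.058], [0.042, 0.066, -0.997]]
force: [4.4, 0.9, -5.4]
opening: 0.161
```

```bash
python3 -c "
from h import *
arc()"
```

```text
stand mm 53.1 -71.4 147.7 z [ 0.052 -0.058 -0.997]
F [ 4.4  0.9 -5.4] open 0.161 t 29.15
angle 0.168 r 133.3 pulled 0.282
[-8.9  0.1 -1.6]
[-8.9  0.  -1. ]
[-9.   0.  -0.4]
[-9.  -0.   0.1]
[-9.  -0.1  0.7]
```

Emit:
{"name": "send_rows", "arguments": {"motion": [[[-9,0,-1],0],[[-9,0,-0.5],0],[[-9,0,0],0],[[-9,0,0.5],0],[[-9,0,1],0]]}}

```text
time_s: 29.57
position: [0.5385, -0.1288, 0.1501]
tcp_rot: [[0.986, 0.152, 0.075], [0.156, -0.986, -0.058], [0.065, 0.068, -0.996]]
force: [7.2, 2.9, -7.9]
opening: 0.17
```

```bash
python3 -c "
from h import *
arc()"
```

```text
stand mm 11.7 -71.4 150.1 z [ 0.075 -0.058 -0.996]
F [ 7.2  2.9 -7.9] open 0.17 t 29.5667
angle -0.145 r 135.2 pulled 0.595
[-8.9 -0.   1. ]
[-8.9 -0.1  1.6]
[-8.7 -0.1  2.1]
[-8.6 -0.2  2.7]
[-8.4 -0.2  3.2]
```

Emit:
{"name": "send_rows", "arguments": {"motion": [[[-9,0,2],0],[[-9,0,2.5],0],[[-9,0,3],0],[[-8.5,0,3.5],0],[[-8.5,0,4],0]]}}

```text
time_s: 29.98
position: [0.5062, -0.1343, 0.1407]
tcp_rot: [[0.984, 0.142, 0.112], [0.149, -0.987, -0.058], [0.103, 0.074, -0.992]]
force: [8.1, 5.7, -0.5]
opening: 0.17
```

```bash
python3 - <<'E'
from h import *
arc()
pic('pics/s19.png',290,130,160,140,4.5)
E
```

```text
stand mm -21.1 -71.8 140.7 z [ 0.112 -0.058 -0.992]
F [ 8.1  5.7 -0.5] open 0.17 t 29.9833
angle -0.403 r 135.1 pulled 0.853
[-8.5 -0.1  2.9]
[-8.3 -0.2  3.5]
[-8.1 -0.2  4. ]
[-7.8 -0.3  4.5]
[-7.5 -0.3  5. ]
```

View pics/s19.png

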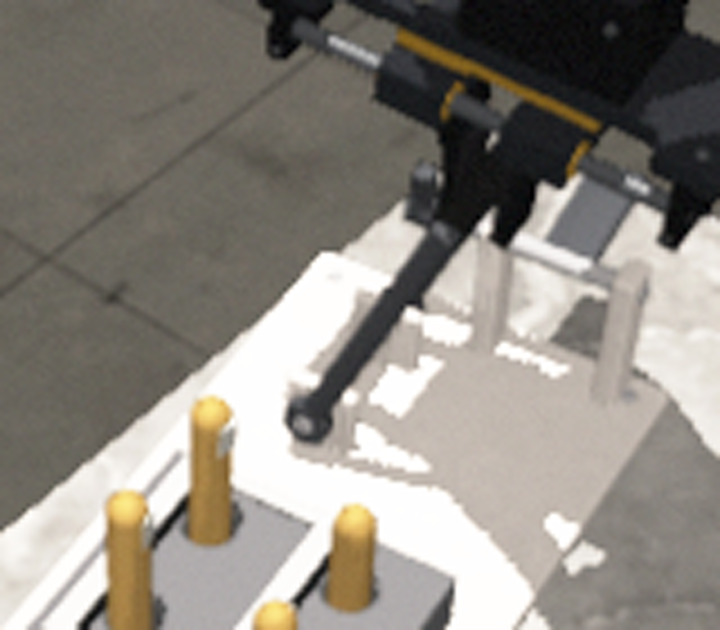

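Lever follows well. Continue to the stop.

Emit:
{"name": "send_rows", "arguments": {"motion": [[[-8.5,0,3.5],0],[[-8.5,0,4],0],[[-8,0,4],0],[[-8,0,4.5],0],[[0,0,0],0]]}}

```text
time_s: 30.45
position: [0.4861, -0.1379, 0.1301]
tcp_rot: [[0.98, 0.131, 0.15], [0.142, -0.988, -0.061], [0.14, 0.081, -0.987]]
force: [14.2, 5.9, -13.4]
opening: 0.168
```

```bash
python3 -c "
from h import *
arc()"
```

```text
stand mm -41.5 -72.2 130.1 z [ 0.15  -0.061 -0.987]
F [ 14.2   5.9 -13.4] open 0.168 t 30.45
angle -0.578 r 135.6 pulled 1.028
[-8.  -0.2  4.1]
[-7.7 -0.3  4.6]
[-7.4 -0.3  5.1]
[-7.1 -0.4  5.5]
[-6.7 -0.4  6. ]
```

Emit:
{"name": "send_rows", "arguments": {"motion": [[[-6,0,4],0],[[-6,0,4],0],[[-6,0,4],0],[[0,0,0],0],[[0,0,0],0]]}}

```text
time_s: 30.87
position: [0.4862, -0.1384, 0.1293]
tcp_rot: [[0.974, 0.121, 0.194], [0.136, -0.988, -0.066], [0.184, 0.091, -0.979]]
force: [13.4, 3.8, -15.4]
opening: 0.163
```

```bash
python3 - <<'E'
from h import *
arc()
pic('pics/s20.png',290,130,160,140,4.5)
import pickle
S,T=pickle.load(open('cams.pkl','rb'))
E
```

```text
stand mm -41.4 -72.6 129.3 z [ 0.194 -0.066 -0.979]
F [ 13.4   3.8 -15.4] open 0.163 t 30.8667
angle -0.587 r 135.2 pulled 1.037
[-8.2 -0.2  3.8]
[-7.9 -0.3  4.3]
[-7.6 -0.3  4.8]
[-7.3 -0.4  5.3]
[-6.9 -0.4  5.7]
```

View pics/s20.png

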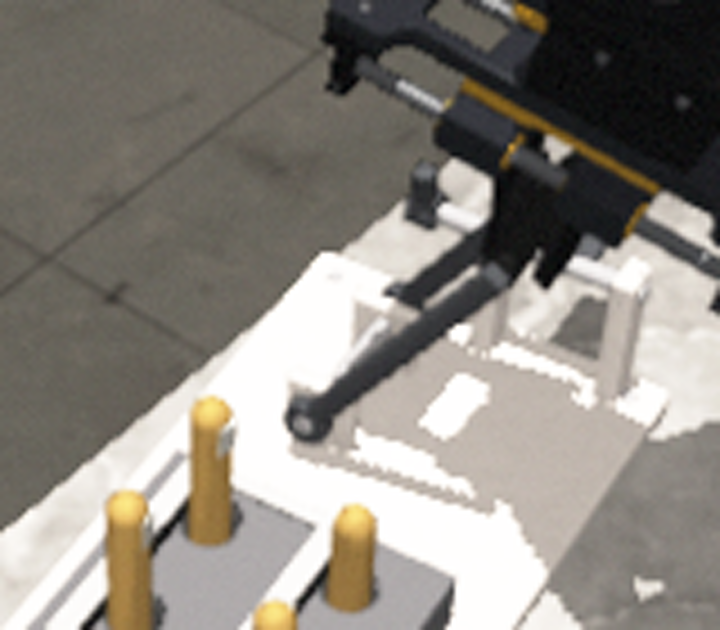

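```bash
python3 - <<'E'
from h import *
import pickle
S,T=pickle.load(open('cams.pkl','rb'))
for q in (.95,1.0,1.05):
    a=.45-q;print(q,[((proj(S,W(30+140*np.sin(a),y,35+140*np.cos(a)))[0]-[290,130]+.5)*4.5).round(0) for y in (-28,-70)])
print([((proj(S,W(30+140*np.sin(.45),y,35+140*np.cos(.45)))[0]-[320,130]+.5)*4.5).round(0) for y in (-28,-70)])
s=bot.read_state();print(s['force'],s['moment'],np.round(s['qvel'],2))
d=capture('scene');im=cv2.resize(d['image'][160:235,345:425],None,fx=9,fy=9,interpolation=cv2.INTER_CUBIC)
for q,col in ((.95,(0,0,255)),(1.05,(0,255,0))):
    a=.45-q;P=[W(30,-25,35),W(30+140*np.sin(a),-25,35+140*np.cos(a))]
    cv2.polylines(im,[((proj(S,P)-[345,160]+.5)*9).astype(int)],False,col,1)
cv2.imwrite('pics/s21.png',im)
E
```

```text
0.95 [array([473., 267.]), array([522., 205.])]
1.0 [array([487., 280.]), array([535., 217.])]
1.05 [array([499., 292.]), array([547., 230.])]
[array([ 55., 148.]), array([108.,  92.])]
[ 13.09554859   5.21115211 -11.92787707] [ 1.00483909 -1.39788495  0.38827018] [-0.39  0.64  0.19 -1.05  0.9   0.26]
```

View pics/s21.png

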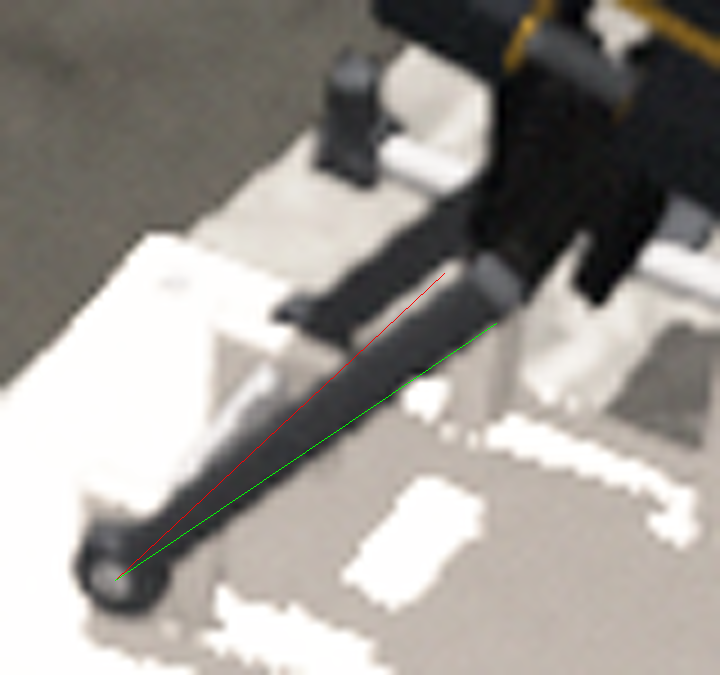

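Emit:
{"name": "send_rows", "arguments": {"motion": [[[-14,0,6],0],[[0,0,0],0],[[0,0,0],0],[[0,0,0],0],[[0,0,0],0]]}}

```text
time_s: 31.38
position: [0.4896, -0.1392, 0.1301]
tcp_rot: [[0.966, 0.118, 0.229], [0.137, -0.988, -0.072], [0.218, 0.101, -0.971]]
force: [12.5, 3.5, -14.5]
opening: 0.161
```

```bash
python3 - <<'E'
from h import *
arc()
s=bot.read_state();print(s['force'],s['moment'],np.round(s['qvel'],2))
pic('pics/s22.png',345,160,80,75,9)
E
```

```text
stand mm -38.2 -73.9 130.1 z [ 0.229 -0.072 -0.971]
F [ 12.5   3.5 -14.5] open 0.161 t 31.3833
angle -0.568 r 134.4 pulled 1.018
[-8.4 -0.2  3.3]
[-8.1 -0.3  3.9]
[-7.9 -0.3  4.4]
[-7.6 -0.4  4.9]
[-7.2 -0.4  5.3]
[ 12.51216898   3.4607848  -14.52823364] [ 0.62040946 -1.03292161  0.35253374] [ 0.92 -0.54 -1.08  1.35 -0.45 -0.81]
```

View pics/s22.png

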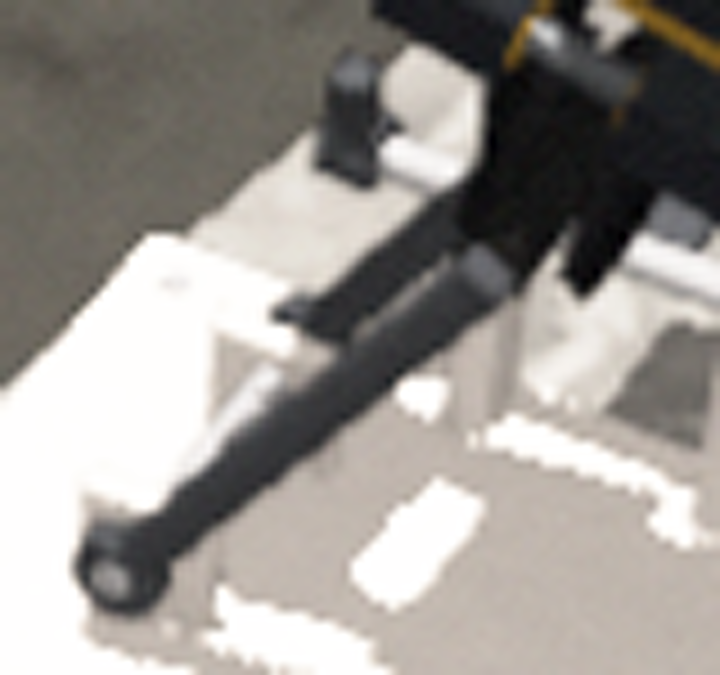

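Emit:
{"name": "send_rows", "arguments": {"motion": [[[-12,0,7],0],[[-14,0,8],0],[[-14,0,8],0],[[-14,0,8],0],[[-14,0,8],0]]}}

```text
time_s: 31.85
position: [0.4886, -0.1594, 0.1157]
tcp_rot: [[0.933, 0.1, 0.347], [0.148, -0.982, -0.116], [0.329, 0.16, -0.931]]
force: [36.4, 43.5, 50.1]
opening: 0.167
```

```bash
python3 - <<'E'
from h import *
arc()
s=bot.read_state();print(s['force'],s['moment'],np.round(s['qvel'],2),np.round(s['joint_positions'],1))
pic('pics/s23.png',345,160,80,75,9)
arc(1);
E
```

```text
stand mm -42.5 -93.7 115.7 z [ 0.347 -0.116 -0.931]
F [36.4 43.5 50.1] open 0.167 t 31.85
angle -0.675 r 125.6 pulled 1.125
[-8.4 -0.5  3.2]
[-8.2 -0.6  3.8]
[-7.9 -0.7  4.3]
[-7.6 -0.8  4.8]
[-7.3 -0.9  5.2]
[36.36774412 43.52796795 50.13560276] [ 5.09642091 -7.60725058  3.00666006] [ -7.08   5.19  10.95  87.79 -27.1  -95.42] [-33.9  28.1 120.1  26.9  12.4 -66.6]
stand mm -42.4 -94.0 115.5 z [ 0.347 -0.117 -0.93 ]
F [38.  38.6 46.8] open 0.173 t 31.9
angle -0.676 r 125.5 pulled 1.126
[-8.4 -0.5  3.2]
```

View pics/s23.png

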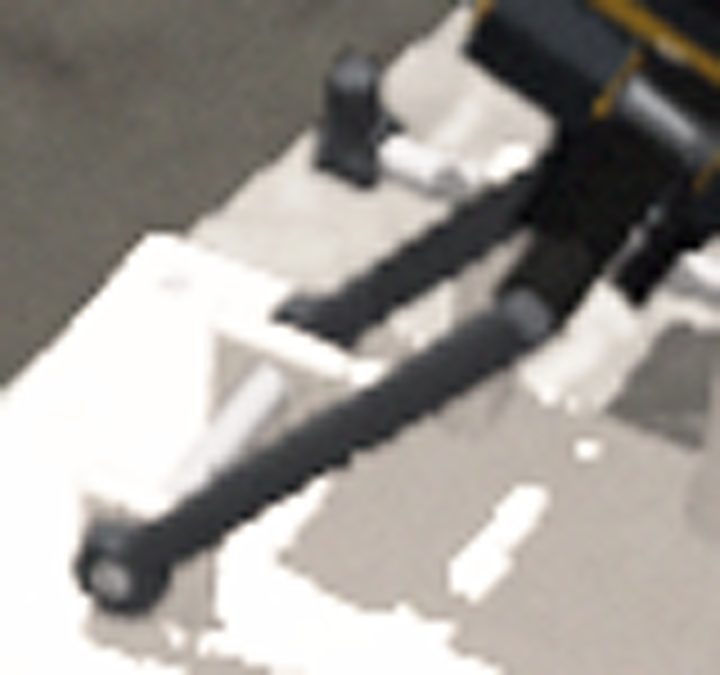

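Emit:
{"name": "send_rows", "arguments": {"motion": [[[2,-3,0],0],[[6,-4,-4],0],[[8,-4,-5],0],[[8,-4,-4],0],[[8,-4,-4],0]]}}

```text
time_s: 32.32
position: [0.5339, -0.1453, 0.1512]
tcp_rot: [[0.918, 0.095, 0.384], [0.16, -0.977, -0.141], [0.362, 0.191, -0.912]]
force: [19.0, -15.8, -47.4]
opening: 0.168
```

```bash
python3 - <<'E'
from h import *
arc(1)
s=bot.read_state();print(np.round(s['moment'],1),np.round(s['qvel'],1),np.round(s['joint_positions'],1));print(st()[2].round(3))
pic('pics/s24.png',270,110,180,150,4.4)
E
```

```text
stand mm 4.5 -87.0 151.2 z [ 0.384 -0.141 -0.912]
F [ 19.  -15.8 -47.4] open 0.168 t 32.3167
angle -0.237 r 137.1 pulled 0.687
[-9.   0.1 -0.9]
[-1.1  0.3 -0.6] [ 12.   -2.3 -12.8 -35.3  12.9  45.8] [-28.8  25.5 115.   12.9  15.9 -48.1]
[[ 0.918  0.095  0.384]
 [ 0.16  -0.977 -0.141]
 [ 0.362  0.191 -0.912]]
```

View pics/s24.png

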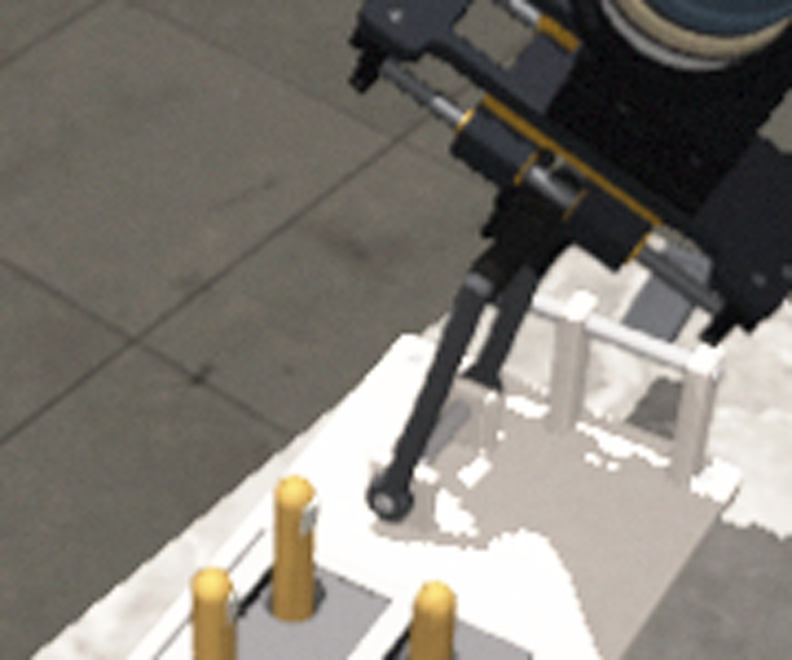

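Emit:
{"name": "send_rows", "arguments": {"motion": [[[8.5,-2,6],0],[[13,-2,6],0],[[13,-2,6.5],0],[[12.5,-2,7.5],0],[[12,-2,8.5],0]]}}

```text
time_s: 32.78
position: [0.6017, -0.1348, 0.1474]
tcp_rot: [[0.917, 0.093, 0.388], [0.162, -0.975, -0.149], [0.364, 0.199, -0.91]]
force: [0.6, -5.0, -5.2]
opening: 0.162
```

```bash
python3 - <<'E'
from h import *
arc(1)
s=bot.read_state();print(np.round(s['moment'],1),np.round(s['qvel'],1),np.round(s['joint_positions'],1));print(st()[2].round(3))
E
```

```text
stand mm 73.2 -87.5 147.4 z [ 0.388 -0.149 -0.91 ]
F [ 0.6 -5.  -5.2] open 0.162 t 32.7833
angle 0.275 r 134.4 pulled 0.175
[-7.3  1.  -5.1]
[-0.5  0.7 -0.4] [ 10.9  12.8 -20.2 -19.1   9.5  27.6] [-23.5  29.4 106.6   3.2  19.5 -34. ]
[[ 0.917  0.093  0.388]
 [ 0.162 -0.975 -0.149]
 [ 0.364  0.199 -0.91 ]]
```

Emit:
{"name": "send_rows", "arguments": {"motion": [[[9.5,-3,8.5],0],[[9,-3,10],0],[[8,-3,7.5],0],[[8,-3,7.5],0],[[8,-3,7.5],0]]}}

```text
time_s: 33.2
position: [0.633, -0.1275, 0.1272]
tcp_rot: [[0.932, 0.104, 0.348], [0.167, -0.973, -0.157], [0.323, 0.204, -0.924]]
force: [-41.5, -15.0, 46.5]
opening: 0.166
```

```bash
python3 - <<'E'
from h import *
arc(1)
s=bot.read_state();print(np.round(s['moment'],1),np.round(s['qvel'],1),np.round(s['joint_positions'],1));print(st()[2].round(3))
E
```

```text
stand mm 105.2 -85.2 127.2 z [ 0.348 -0.157 -0.924]
F [-41.5 -15.   46.5] open 0.166 t 33.2
angle 0.564 r 129.5 pulled -0.114
[-5.9  1.3 -6.7]
[-3.   3.8 -1.8] [  4.2   4.   -8.  -16.3  15.7  16.2] [-20.6  33.2 101.4  -3.5  23.  -25.8]
[[ 0.932  0.104  0.348]
 [ 0.167 -0.973 -0.157]
 [ 0.323  0.204 -0.924]]
```

Emit:
{"name": "send_rows", "arguments": {"motion": [[[8,0,4],0],[[8,0,4],0],[[8,0,4],0],[[8,0,4],0],[[8,0,4],0]]}}

```text
time_s: 33.62
position: [0.6286, -0.128, 0.1261]
tcp_rot: [[0.957, 0.117, 0.266], [0.163, -0.974, -0.158], [0.241, 0.194, -0.951]]
force: [-22.0, -3.7, 21.9]
opening: 0.171
```

```bash
python3 - <<'E'
from h import *
arc(1)
s=bot.read_state();print(np.round(s['moment'],1),np.round(s['qvel'],1),np.round(s['joint_positions'],1));print(st()[2].round(3))
E
```

```text
stand mm 100.7 -85.0 126.1 z [ 0.266 -0.158 -0.951]
F [-22.   -3.7  21.9] open 0.171 t 33.6167
angle 0.547 r 127.5 pulled -0.097
[-6.5  1.2 -6.1]
[-0.9  2.2 -0.7] [ 2.1  1.8 -8.1 -6.2 17.4  5.5] [-19.9  33.7  98.2  -6.5  30.5 -23. ]
[[ 0.957  0.117  0.266]
 [ 0.163 -0.974 -0.158]
 [ 0.241  0.194 -0.951]]
```

Emit:
{"name": "send_rows", "arguments": {"motion": [[[9,0,2],0],[[9,0,2],0],[[9,0,2],0],[[9,0,2],0],[[9,0,2],0]]}}

```text
time_s: 34.03
position: [0.6247, -0.1281, 0.1249]
tcp_rot: [[0.976, 0.133, 0.17], [0.161, -0.974, -0.161], [0.144, 0.185, -0.972]]
force: [-17.7, -5.8, 12.2]
opening: 0.168
```

```bash
python3 - <<'E'
from h import *
arc(1)
s=bot.read_state();print(np.round(s['moment'],1),np.round(s['qvel'],1),np.round(s['joint_positions'],1));print(st()[2].round(3))
E
```

```text
stand mm 96.9 -84.5 124.9 z [ 0.17  -0.161 -0.972]
F [-17.7  -5.8  12.2] open 0.168 t 34.0333
angle 0.536 r 125.8 pulled -0.086
[-7.2  1.  -5.3]
[-0.9  2.1 -0.5] [ 2.5  3.1 -9.5 -4.9 19.8  3.9] [-18.9  34.8  94.3  -8.9  38.9 -21.1]
[[ 0.976  0.133  0.17 ]
 [ 0.161 -0.974 -0.161]
 [ 0.144  0.185 -0.972]]
```

Emit:
{"name": "send_rows", "arguments": {"motion": [[[9,0,0],0],[[9,0,0],0],[[9,0,0],0],[[9,0,0],0],[[9,0,0],0]]}}

```text
time_s: 34.45
position: [0.6207, -0.1283, 0.1242]
tcp_rot: [[0.987, 0.147, 0.07], [0.156, -0.974, -0.166], [0.043, 0.174, -0.984]]
force: [-13.5, -6.1, 4.0]
opening: 0.173
```

Emit:
{"name": "send_rows", "arguments": {"motion": [[[9,0,-1],0],[[9,0,-1],0],[[9,0,-1],0],[[9,0,-1],0],[[9,0,-1],0]]}}

```text
time_s: 34.87
position: [0.6166, -0.1285, 0.1235]
tcp_rot: [[0.987, 0.159, -0.035], [0.151, -0.974, -0.171], [-0.061, 0.164, -0.985]]
force: [-12.6, -6.0, -0.1]
opening: 0.17
```

```bash
python3 - <<'E'
from h import *
arc(1)
s=bot.read_state();print(np.round(s['moment'],1),np.round(s['qvel'],1),np.round(s['joint_positions'],1));print(st()[2].round(3))
E
```

```text
stand mm 88.9 -83.6 123.5 z [-0.035 -0.171 -0.985]
F [-12.6  -6.   -0.1] open 0.17 t 34.8667
angle 0.511 r 122.6 pulled -0.061
[-8.2  0.7 -3.6]
[-0.7  1.4 -0.2] [  2.2   4.7 -10.2  -3.5  19.7   1.5] [-17.   37.9  86.1 -12.2  55.6 -19.2]
[[ 0.987  0.159 -0.035]
 [ 0.151 -0.974 -0.171]
 [-0.061  0.164 -0.985]]
```

Emit:
{"name": "send_rows", "arguments": {"motion": [[[9,0,-1],0],[[9,0,-1],0],[[9,0,-1],0],[[9,0,-1],0],[[0,0,0],0]]}}

```text
time_s: 35.28
position: [0.6111, -0.1293, 0.124]
tcp_rot: [[0.978, 0.167, -0.124], [0.144, -0.974, -0.177], [-0.15, 0.155, -0.976]]
force: [5.9, 3.7, 1.7]
opening: 0.17
```

Emit:
{"name": "send_rows", "arguments": {"gripper": 0.6, "motion": [[[0,0,0],0],[[0,0,0],0],[[0,0,0],0],[[0,0,0],0],[[0,0,0],0]]}}

```text
time_s: 35.7
position: [0.6084, -0.1303, 0.1281]
tcp_rot: [[0.978, 0.167, -0.124], [0.143, -0.974, -0.178], [-0.15, 0.156, -0.976]]
force: [0.3, 0.0, 0.5]
opening: 0.384
```

```bash
python3 - <<'E'
from h import *
arc(1);rel(W(89,-72,144),.16)
s=bot.read_state();print(st()[2].round(3))
pic('pics/s25.png',270,110,180,150,4.4)
E
```

```text
stand mm 80.5 -84.1 128.1 z [-0.124 -0.178 -0.976]
F [0.3 0.  0.5] open 0.384 t 35.7
angle 0.446 r 123.5 pulled 0.004
[-8.7  0.5 -2.3]
t 35.7 p [ 0.6084 -0.1303  0.1281] open 0.384 F [0.3 0.  0.5]
tool shift mm [  5.9  -9.4 -18.7]
turn rad 0.009
joints [-16.5  39.   83.1 -13.4  62.5 -18.8]
[[ 0.978  0.167 -0.124]
 [ 0.143 -0.974 -0.178]
 [-0.15   0.156 -0.976]]
```

View pics/s25.png

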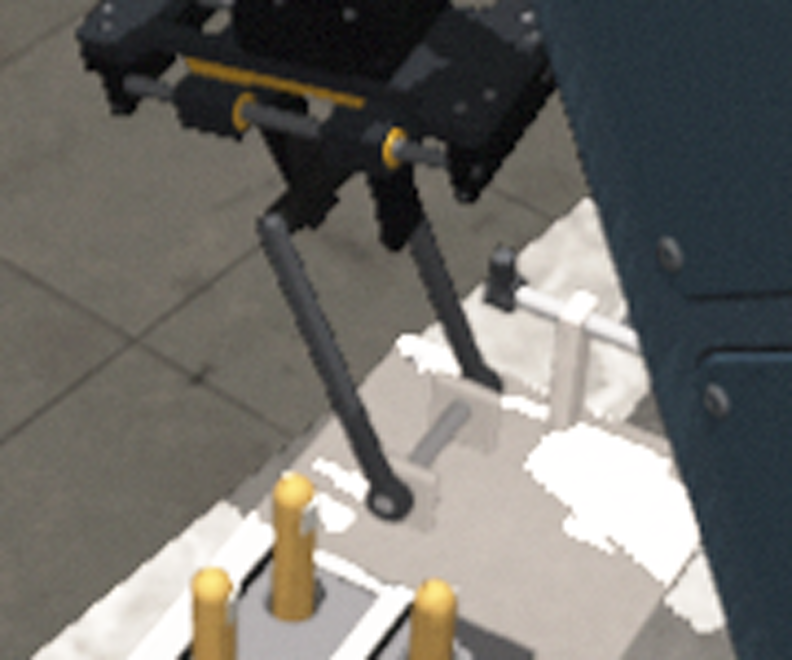

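Emit:
{"name": "send_rows", "arguments": {"motion": [[[3,-5,-8],0],[[2,-3,-6],0],[[0,0,0],0],[[0,0,0],0],[[0,0,0],0]]}}

```text
time_s: 36.17
position: [0.6147, -0.1176, 0.1416]
tcp_rot: [[0.978, 0.167, -0.123], [0.144, -0.973, -0.179], [-0.15, 0.157, -0.976]]
force: [-0.5, -0.1, 0.3]
opening: 0.398
```

```bash
python3 - <<'E'
from h import *
arc(1);rel(W(88.5,-72,142),.16)
E
```

```text
stand mm 88.7 -72.6 141.6 z [-0.123 -0.179 -0.976]
F [-0.5 -0.1  0.3] open 0.398 t 36.1667
angle 0.458 r 139.2 pulled -0.008
[-8.7  0.5 -2.4]
t 36.17 p [ 0.6147 -0.1176  0.1416] open 0.398 F [-0.5 -0.1  0.3]
tool shift mm [-0.3 -0.5 -0.4]
turn rad 0.01
joints [-15.3  38.3  81.8 -13.1  64.6 -18.2]
```

Emit:
{"name": "send_rows", "arguments": {"gripper": 1, "motion": [[[0,0,0],0],[[0,0,0],0],[[0,0,0],0],[[0,0,0],0],[[0,0,0],0]]}}

```text
time_s: 36.58
position: [0.6132, -0.1177, 0.1414]
tcp_rot: [[0.977, 0.168, -0.127], [0.144, -0.973, -0.179], [-0.154, 0.156, -0.976]]
force: [-0.6, 1.5, 1.5]
opening: 0.172
```

Emit:
{"name": "send_rows", "arguments": {"motion": [[[-20,0,-5],0],[[-25,0,-2],0],[[-27,0,3],0],[[-25,0,6],0],[[-23,0,10],0]]}}

```text
time_s: 37.0
position: [0.5182, -0.1338, 0.1509]
tcp_rot: [[0.985, 0.159, -0.066], [0.146, -0.974, -0.174], [-0.092, 0.162, -0.982]]
force: [3.6, 10.8, 10.4]
opening: 0.169
```

```bash
python3 - <<'E'
from h import *
arc(5,15)
s=bot.read_state();print(np.round(s['moment'],1),np.round(s['qvel'],1),np.round(s['joint_positions'],1));print(st()[2].round(3))
E
```

```text
stand mm -9.1 -73.1 150.9 z [-0.066 -0.174 -0.982]
F [ 3.6 10.8 10.4] open 0.169 t 37.0
angle -0.271 r 139.4 pulled 0.721
[-13.7  -0.8   6. ]
[-13.   -1.1   7.4]
[-12.1  -1.3   8.8]
[-11.1  -1.5  10. ]
[-9.9 -1.7 11.1]
[ 1.6 -0.9  0.1] [-15.1 -11.6  42.   -1.5 -40.4  -5.8] [-20.3  30.1  98.  -13.5  52.7 -20.8]
[[ 0.985  0.159 -0.066]
 [ 0.146 -0.974 -0.174]
 [-0.092  0.162 -0.982]]
```

Emit:
{"name": "send_rows", "arguments": {"motion": [[[-16,-1,7],0],[[-14,-1,8],0],[[-11,-1,8],0],[[-8,-1,7],0],[[-6,-1,5],0]]}}

```text
time_s: 37.42
position: [0.476, -0.1408, 0.1289]
tcp_rot: [[0.989, 0.149, -0.016], [0.144, -0.974, -0.176], [-0.042, 0.171, -0.984]]
force: [5.9, 12.6, 31.3]
opening: 0.168
```

```bash
python3 - <<'E'
from h import *
arc(5,8)
s=bot.read_state();print(np.round(s['moment'],1),np.round(s['qvel'],1),np.round(s['joint_positions'],1));print(st()[2].round(3))
pic('pics/s26.png',345,160,80,75,9)
E
```

```text
stand mm -51.9 -73.4 128.9 z [-0.016 -0.176 -0.984]
F [ 5.9 12.6 31.3] open 0.168 t 37.4167
angle -0.626 r 138.5 pulled 1.076
[-6.1 -0.8  5.1]
[-5.8 -0.8  5.4]
[-5.5 -0.9  5.7]
[-5.2 -1.   6. ]
[-4.8 -1.   6.3]
[ 1.5 -1.   0.3] [ -3.   -2.5   8.9   0.4 -17.3   0.6] [-23.4  28.8 106.8 -14.5  42.1 -21.3]
[[ 0.989  0.149 -0.016]
 [ 0.144 -0.974 -0.176]
 [-0.042  0.171 -0.984]]
```

View pics/s26.png

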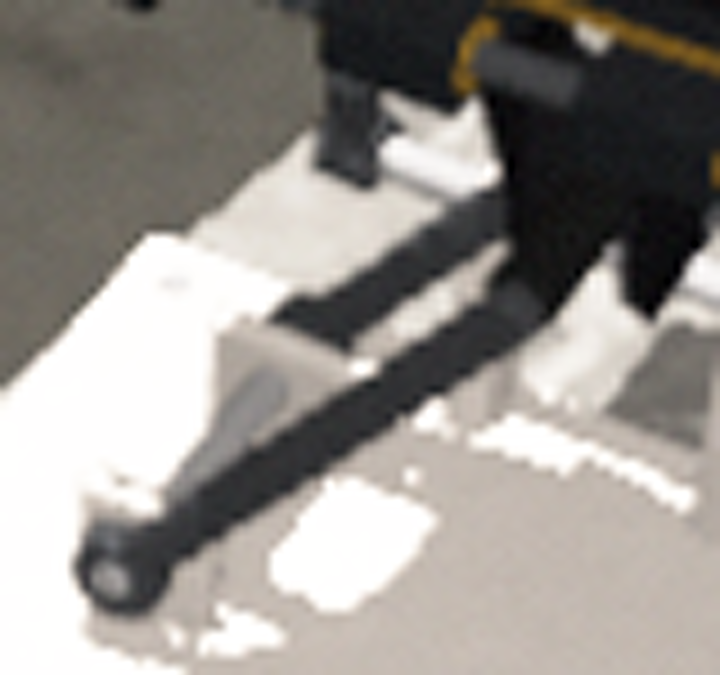

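```bash
python3 - <<'E'
from h import *
d=capture('top');cv2.imwrite('pics/t27.png',cv2.resize(d['image'][170:320,190:460],None,fx=2.9,fy=2.9,interpolation=cv2.INTER_CUBIC))
pic('pics/s27.png',180,130,270,300,1.9)
for i in range(8): capture('scene')
arc(1)
s=bot.read_state();print(np.round(s['moment'],1),np.round(s['qvel'],1),np.round(s['joint_positions'],1))
E
```

```text
stand mm -51.3 -73.2 129.5 z [-0.016 -0.176 -0.984]
F [ 2.5  7.9 17.7] open 0.171 t 37.9667
angle -0.619 r 138.6 pulled 1.069
[-6.9 -0.9  5.7]
[ 0.9 -0.5  0.1] [ 0.  -0.   0.   0.  -0.1  0.1] [-23.3  28.8 106.7 -14.5  42.2 -21.3]
```

View pics/t27.png

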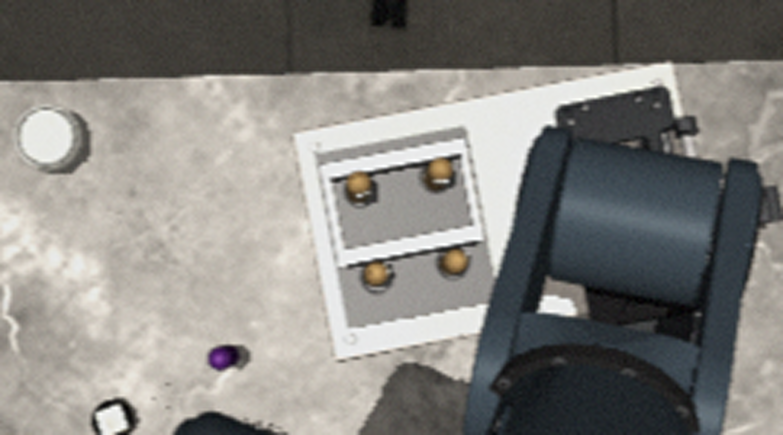

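View pics/s27.png

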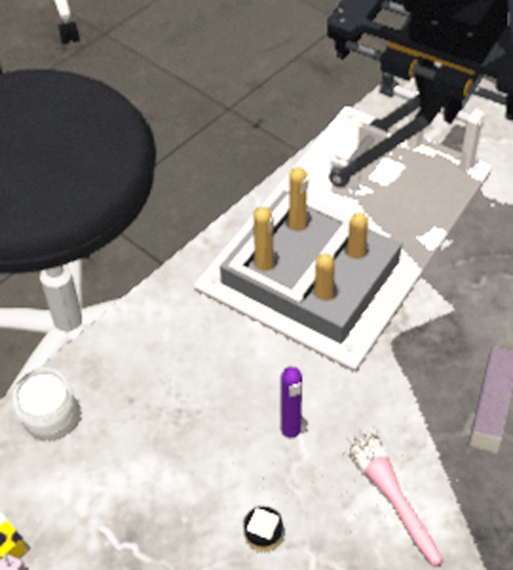

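```bash
python3 - <<'E'
from h import *
pic('pics/s28.png',345,160,80,75,9)
for f in ('s22','s23','s26','s28'):
    im=cv2.imread(f'pics/{f}.png').astype(float).mean(2)
    out=[]
    for c in (250,300,340,380):
        col=im[330 if c<340 else 300:600,c]; o=330 if c<340 else 300
        dark=np.where(col<90)[0]; out.append((dark.min()+o,dark.max()+o) if len(dark) else None)
    print(f,out)
E
```

```text
s22 [(np.int64(432), np.int64(498)), (np.int64(394), np.int64(459)), (np.int64(300), np.int64(426)), (np.int64(300), np.int64(396))]
s23 [(np.int64(462), np.int64(518)), (np.int64(432), np.int64(488)), (np.int64(300), np.int64(466)), (np.int64(300), np.int64(442))]
s26 [(np.int64(448), np.int64(516)), (np.int64(421), np.int64(483)), (np.int64(300), np.int64(458)), (np.int64(300), np.int64(432))]
s28 [(np.int64(447), np.int64(516)), (np.int64(330), np.int64(483)), (np.int64(300), np.int64(453)), (np.int64(300), np.int64(430))]
```

View pics/s28.png

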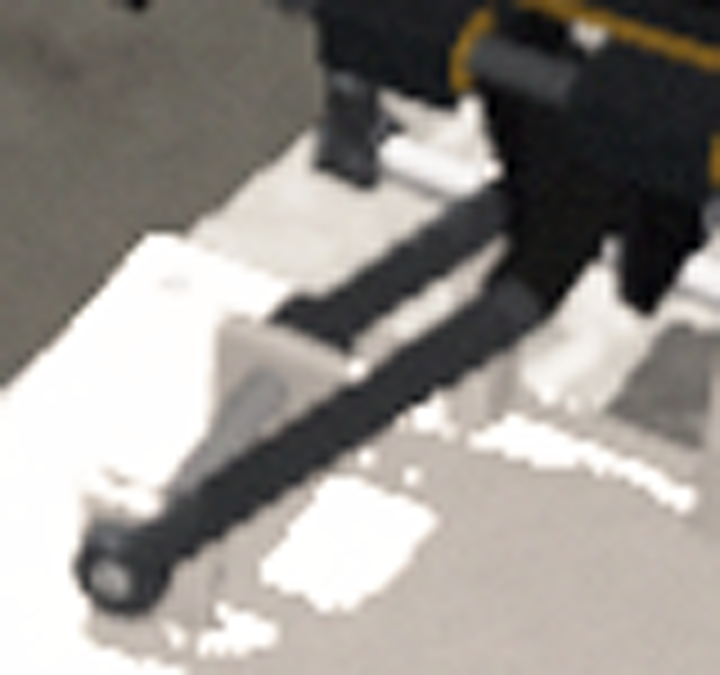

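Emit:
{"name": "send_rows", "arguments": {"motion": [[[-8,-1,6],0],[[-8,-1,6],0],[[-8,-1,6],0],[[-9,-1,6],0],[[-9,-1,6],0]]}}

```text
time_s: 38.43
position: [0.4793, -0.1454, 0.1235]
tcp_rot: [[0.987, 0.129, 0.095], [0.145, -0.971, -0.19], [0.068, 0.202, -0.977]]
force: [10.6, 18.0, 25.4]
opening: 0.162
```

```bash
python3 - <<'E'
from h import *
arc(1)
for i in range(6): capture('scene')
arc(1)
s=bot.read_state();print(np.round(s['qvel'],1),np.round(s['joint_positions'],1))
pic('pics/s29.png',345,160,80,75,9)
for f in ('s22','s23','s26','s28','s29'):
    im=cv2.imread(f'pics/{f}.png').astype(float).mean(2)
    print(f,[np.where(im[300:600,c]<90)[0].max()+300 for c in (230,250,270,300,320,340,360,380,400)])
E
```

```text
stand mm -49.4 -78.5 123.5 z [ 0.095 -0.19  -0.977]
F [10.6 18.  25.4] open 0.162 t 38.4333
angle -0.647 r 133.7 pulled 1.097
[-7.4 -1.   5.1]
stand mm -49.4 -78.6 123.4 z [ 0.094 -0.19  -0.977]
F [10.1 17.3 25.7] open 0.162 t 38.7333
angle -0.647 r 133.6 pulled 1.097
[-7.4 -1.   5.1]
[-0.   0.1 -0.  -0.1  0.1 -0.1] [-25.   28.  111.3 -14.6  31.9 -21.2]
s22 [np.int64(514), np.int64(498), np.int64(484), np.int64(459), np.int64(447), np.int64(426), np.int64(414), np.int64(396), np.int64(376)]
s23 [np.int64(528), np.int64(518), np.int64(502), np.int64(488), np.int64(473), np.int64(466), np.int64(449), np.int64(442), np.int64(428)]
s26 [np.int64(526), np.int64(516), np.int64(503), np.int64(483), np.int64(473), np.int64(458), np.int64(443), np.int64(432), np.int64(413)]
s28 [np.int64(526), np.int64(516), np.int64(502), np.int64(483), np.int64(468), np.int64(453), np.int64(442), np.int64(430), np.int64(412)]
s29 [np.int64(526), np.int64(516), np.int64(503), np.int64(483), np.int64(473), np.int64(458), np.int64(442), np.int64(432), np.int64(413)]
```

View pics/s29.png

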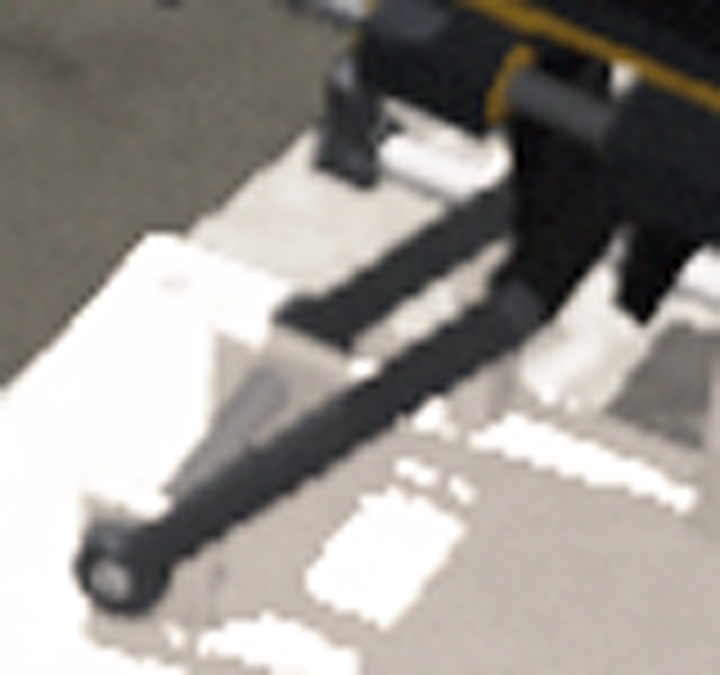

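```bash
python3 -c "
from rig import bot
print(bot.read_state()['time_s']);print(bot.hand_in())"
```

```text
38.7833
the job is handed in; nothing more can be done
None
```

I handed the job in at 38.8 s with both posts seated, the catch flipped over and the gripper holding the lever at its stop. No verdict was reported.

**What was done**
1. I stood the long post in the free rear pocket and the short post in the free front pocket, and released both.
2. I flipped the catch fully outwards.
3. I pinched the lever's crossbar and pulled it to its stop.

**What the last checks showed**
- **Posts and jars:** the scene and top pictures show all four posts upright in their pockets. The purple look-alike and the jars are where they were.
- **Catch:** it matched its 1.35 rad stop when I flipped it (tab head about 1.5 pixels from the predicted place). I did not measure it again later, but its pawl stayed in the flipped position in the last pictures.
- **Lever:** pushing harder no longer moved it in the picture, so I take it to be at its stop. The arm was still, with a steady pull of roughly 20–25 N along the lever's path against a spring of about 7 N.

**What went wrong or disagreed**
- **First pull:** it failed. The tool tilted by more than 20 degrees under load and slid about 20 mm sideways along the bar. I let the lever back to rest, pushed on its rest stop to straighten the tool, gripped the bar again and pulled it a second time.
- **Forces:** the wrist read about 44 N pressing the catch down. In the failed pull it read about 76 N, and about 64 N while straightening. All of these are under the 120 N wrist limit. I believe the contact was through the fingers, but I could not confirm that the gripper's body stayed under its own 40 N limit.
- **Lever angle:** the angle worked out from the gripper's pose was 1.07–1.10 rad against the 1.05 rad stop. In the over-pressed first pull the lever arm appeared about one pixel further round than in the final hold. I put both down to measuring error and give in the parts under load.

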